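Nest the lift-in trays back into their stock bins

TASK

Put the four shallow metal trays back into the two deep stock bins: the trays with a half-round end go into the bin with the half-round end, the spouted trays into the spouted bin. In each bin nest the empty tray first and then, on top of it, the tray that still has a part in it, turning every tray so that its outline matches what is below and it sits fully down and level. Keep the nut and the bush in their trays, and leave the bins standing where they are.

Things in the scene. Friction and masses are not known exactly. Their poses are not given: they have to be found in the camera images.
- round_bin_mouth (a point): Deep grey bin, 46 mm high, 104 x 62 mm, 0.7 kg, loose, 6 mm foot flange, steel nuts on its floor (none over 25 mm up). Straight sides, one end square, the other a half circle. Point: centre of the mouth at rim level; x along the length towards the half-round end, y across the 62 mm width, z up. Wall 3 mm, mouth 98 x 56 mm inside. Round-ended trays nest in it, one way round only.
- spout_bin_mouth (a point): Deep grey bin, 46 mm high, 104 x 62 mm, 0.7 kg, loose, 6 mm foot flange, brass bushes on its floor (none over 25 mm up). One end square, the other drawn in to a narrow spout. Point: centre of the mouth at rim level; x along the length AWAY from the spout (spout at x -52 mm), y across the 62 mm width, z up. Wall 3 mm, mouth 98 x 56 mm. Spouted trays nest in it, one way round only.
- round_tray_empty_mid (a point): Empty steel tray, one end half-round, 104 x 62 mm, 31 mm high, 120 g. Point: its centre, 15.5 mm above the underside; x towards the half-round end, y across, z up. Upper 18 mm: upright band, sides parallel for x -39..21 mm; pinch it across the 62 mm. Lower 13 mm: tapered body, enters the mouth below (3 mm play at the top, 6 mm at its bottom). Seated in the bin: 2.5 mm above its point.
- round_tray_full_mid (a point): Tray like round_tray_empty (same sizes, axes and point), with one loose steel nut standing in it (2 mm proud of the rim). Nested fully on the empty tray its point lies 18 mm above that tray's point, its shoulder resting on the rim below. A part in a tray keeps another tray from seating on it.
- spout_tray_empty_mid (a point): Empty steel tray with a spout, 104 x 62 mm, 31 mm high, 120 g. Point: its centre (mid-length), 15.5 mm above the underside; x AWAY from the spout (spout at x -52 mm, square end at +52), y across, z up. Upper 18 mm: upright band, sides parallel for x -14..39 mm; pinch it across the 62 mm. Lower body, play and seating heights as for round_tray_empty.
- spout_tray_full_mid (a point): Tray like spout_tray_empty (same sizes, axes and point), with one loose brass bush standing in it (2 mm proud of the rim). Nested fully on the empty tray its point lies 18 mm above that tray's point.
- nut_mid (a point): Loose steel hexagon nut, 28 mm across corners, 18 mm high, 50 g, standing on the floor (15 mm above the underside) of round_tray_full; point: its centre. It stays in that tray.
- bush_mid (a point): Loose brass flanged bush, flange 29 mm, 18 mm high, 50 g, standing on the floor (15 mm above the underside) of spout_tray_full; point: its centre. It stays in that tray.
There are look-alikes about, which are no part of the job. Leave any pink look-alike of the part that bears round_tray_full_mid alone.

How it is judged:
By the outcome, as a careful person would: the job done as asked, in the order asked, and still so for the second after the job is handed in, with the robot touching nothing.
It also fails if it takes over 125 s, if anything falls off the work surface, if the arm or the gripper's body presses on something with over 40 N, if the wrist force passes 120 N, or if a joint passes its speed limit or range.

ROBOT

A 6-joint arm with a two-finger parallel gripper is mounted at the origin on a cart in front of the work surface, level with it; the furniture and walls round the work are solid. World frame = base frame: x ahead of the robot, y to its left, z up, the work surface at z = 0. Lengths are in mm, angles in rad, forces in N, time in s.
With the tool pointing down it reaches from about 350 to 775 mm from the base axis. Payload 5.5 kg.
Tool frame: the origin (TCP) lies on the centre line of the jaws, within the pads' length; the fingertips stand 19 mm ahead of it and the grasp point (between the pads) is the TCP (robot.tip_extent is the distance from the TCP to the fingertips, in mm); z points along the fingers, y is the line along which they close (so a half turn about z gives the same grasp; the last joint's range is limited). The gripper opens to 85 mm and grips with 20 to 120 N. Pads are 22 mm wide; open, the fingers measure 114 mm over their backs; the gripper's body (76 mm by 85 mm) begins 54 mm behind the grasp point. The pads swing forward as they close: fully open they stand 13 mm farther back than shut.
Start: joints at [-1.34, 0.313, 0.046, 1.304, 0, 1.431], TCP at [208.356, -535.967, 221.123] pointing down, gripper open.
Joint ranges: [-2.76, 2.76], [-0.86, 1.69], [-1.03, 1.26], [-2.2, 2.34], [-1.47, 1.5], [-3.14, 3.14]. Speed limits (rad/s): [2.57, 2.57, 3.14, 3.14, 3.14, 3.14].

INTERFACE

Orientations are given as [roll, pitch, yaw] about the fixed x, y, z axes, in that order (R = Rz(yaw) Ry(pitch) Rx(roll)).
In Python, from workcell import telemetry, read_camera, finish_job, robot gives the robot as it stands.
- The arm moves only by the tool jog_arm, never from a script. Its argument "motion" is one flat list of numbers, 4 for each row, row after row: the shift along the tool's x, y, z each as a share of 20 cm, from -1 to 1, then the turn about the tool's z as a share of 180 degrees, from -1 to 1. In form: [tx, ty, tz, yaw, tx, ty, tz, yaw, ...]. A call has exactly 8 rows; each row is the pose to reach, as a shift and turn from the pose commanded when the call began, along the tool's axes at that moment, turning the shorter way round; what a row does not reach only later rows make up. A row lasts 1/10 s, in which the tool goes at most 50 mm and 8.59 degrees, less where a joint would pass 70% of its speed; a pose out of reach is approached as far as the arm can. A call with a number of a shift or a turn outside -1 to 1 is refused whole. A call with a gripper value outside its range is refused whole. "fingers" is the closure, from -1 (fully open) to 1 (shut), so that 0 is half open, set as the call begins (left out, the last holds). The fingers move at their own pace and stop on an object; "squeeze" is the grip in N (left out, the last holds). Time passes only in rows, so rows that repeat a pose let the fingers close, or fill a call up. It gives the time, the measured TCP pose, the force, the opening and the grip force at its end, in the units of the state.
- telemetry.sense(): the state, without advancing time (a new reading comes with each control period).
- read_camera(name): name is "scene" or "top"; returns a dict with "image" (400x640x3 uint8, blue, green, red), "depth" (400x640 float32, mm along the optical axis (not along the pixel's ray), 0 where there is no reading), "vertical_fov" (degrees; the focal length in pixels is half the picture's height over the tangent of half this angle, whatever the lens; pixels are square), "cx", "cy" (the principal point, pixels), "D" ([k1, k2, p1, p2, k3] as OpenCV has them; the pictures are not rectified), "xyz" and "rotation" of the camera in the world. Camera axes: x right, y up, looking along -z (the intrinsics and any distortion apply to the point x, -y, -z); pixel columns grow to the right and rows downward; lengths in mm; the calibration is good to about 2 mm. A picture is of the moment at which its call begins.
- finish_job(): hands the job in; it is judged then, once.
The state is a dict: "t": time; "joints": joint angles; "joint_vel": joint speeds; "joint_torque": joint torques, N m; "tcp_pos": TCP position; "orientation": TCP orientation; "force": force on the tool from outside, world axes, zero at the start; "torque": the same for the moment, N m; "opening": opening from 0.0 (shut) to 1.0 (fully open); "gripper_force": force on a finger pad.
Only numpy, scipy, OpenCV 4.12 (cv2) and the standard library are available. Lean on these libraries where they do the work, as an engineer would, in place of code of your own. Each camera call takes 0.05 s, during which the arm holds its last target. There are 200 camera calls.

## Working session

There is one attempt and no reset: what is moved stays moved. The work goes in short steps, Python scripts to look and compute and a tool call to move; the robot and the scene stay as the last step left them, time stands still between calls to the robot, and variables do not carry over. Pictures are saved under pics/ and viewed, at most 14 in all, crops included, and the job is handed in when it is done.

Besides the shell and the picture viewer there is one more tool, called after "Call:" by a JSON object that holds its "name" and its "arguments", one argument or row to a line. jog_arm: Moves the arm, as the interface text tells. Shift numbers are shares of 20 cm and turn numbers shares of 180 degrees, none past 1 either way. Its arguments: {"type":"object","properties":{"motion":{"type":"array"},"fingers":{"type":"number"},"squeeze":{"type":"number"}},"required":["motion"]}

```bash
mkdir -p pics; cat > h.py <<'E'
import numpy as np, cv2, pickle
from workcell import telemetry, read_camera, finish_job, robot
def grab(n,tag):
    c=read_camera(n); pickle.dump(c,open(f'{tag}.pkl','wb')); return c
def load(tag): return pickle.load(open(f'{tag}.pkl','rb'))
def Rm(r):
    r=np.array(r,float)
    if r.shape==(3,3): return r
    from scipy.spatial.transform import Rotation as R
    return (R.from_euler('xyz',r) if r.size==3 else R.from_quat(r)).as_matrix()
def cloud(c):
    h,w=c['depth'].shape; f=h/2/np.tan(np.radians(c['vertical_fov'])/2)
    K=np.array([[f,0,c['cx']],[0,f,c['cy']],[0,0,1]])
    u,v=np.meshgrid(np.arange(w),np.arange(h))
    p=cv2.undistortPoints(np.stack([u,v],-1).reshape(-1,1,2).astype(np.float64),K,np.array(c['D'],float)).reshape(h,w,2)
    d=c['depth'].astype(float)
    P=np.stack([p[...,0]*d,-p[...,1]*d,-d],-1)
    W=P@Rm(c['rotation']).T+np.array(c['xyz'])
    W[d==0]=np.nan
    return W
E
python3 - <<'E'
from h import *
for n in('scene','top'):
    c=grab(n,n+'0'); cv2.imwrite(f'pics/{n}0.png',c['image'])
    print(n,c['xyz'],np.array(c['rotation']).tolist(),c['vertical_fov'],c['D'])
print(telemetry.sense())
E
```

```text
scene [-222.24532145  913.08915774  943.39304219] [0.9055393381447767, -0.011825096158594617, -2.348913310263583] 43.18076658515804 [-0.13166835  0.          0.          0.          0.        ]
top [ 405.94083024  122.0237074  1387.97876581] [0.10457959996953026, 0.016771712350766244, -1.5993180126037867] 51.79436015500239 [-0.10595076  0.          0.          0.          0.        ]
{'t': 0.1, 'joints': array([-1.33961836e+00,  3.13957435e-01,  4.51284472e-02,  1.30356960e+00,
       -2.08034259e-06,  1.43121913e+00]), 'joint_vel': array([ 1.69389790e-03, -4.96900302e-04,  2.31432044e-03,  3.36104474e-04,
        5.93268055e-05,  2.34569595e-03]), 'joint_torque': array([ 1.94283632e-03, -4.81724811e+01,  2.99243832e+01,  1.28234152e-02,
       -1.31264997e-04, -3.59137402e-06]), 'tcp_pos': array([ 208.23435812, -535.4969886 ,  220.29441027]), 'orientation': array([-3.14000568e+00, -2.20853523e-04,  3.70754991e-01]), 'force': array([ 0.36227284, -0.75784195,  0.31055736]), 'torque': array([-0.03036916,  0.03447261,  0.01345848]), 'gripper_force': 0.0, 'opening': 1.0037586940138934}
```

View pics/top0.png

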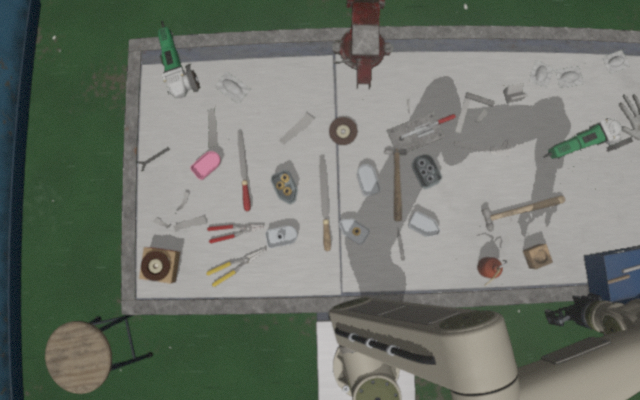

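View pics/scene0.png

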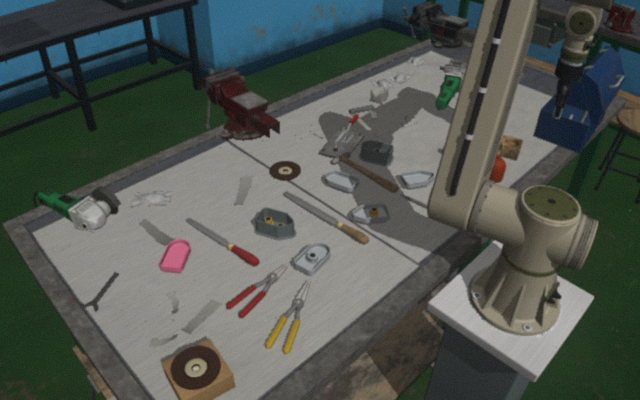

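The top view shows the spout bin at (284,186), round bin (427,170), full round tray (282,234), full spout tray (354,229), and empties at (367,178) and (424,221). I'll take an enlarged crop and a height map.

```bash
python3 - <<'E'
from h import *
c=load('top0'); W=cloud(c)
cr=c['image'][140:260,250:450]
cv2.imwrite('pics/crop0.png',cv2.convertScaleAbs(cv2.resize(cr,None,fx=4,fy=4,interpolation=cv2.INTER_CUBIC),alpha=1.3))
# rectified height map, merged top+scene, 1mm/px
s=load('scene0'); Ws=cloud(s)
print('table z', np.nanmedian(W[150:290,255:330,2]), )
m=(W[...,2]>9)&(W[...,2]<70)
m=m.astype(np.uint8); n,l,st,ce=cv2.connectedComponentsWithStats(m)
for i in range(1,n):
    if st[i,4]>60 and 130<ce[i][0]<600 and 60<ce[i][1]<300:
        P=W[l==i]; r=cv2.minAreaRect(P[:,:2].astype(np.float32))
        print(ce[i].round(),st[i,4],'c',np.round(r[0]),'sz',np.round(r[1]),'a',round(r[2]),'z95',np.percentile(P[:,2],[50,90,99]).round(1))
E
```

```text
table z 1.0599700352438504
[172.  64.] 1188 c [1081.  643.] sz [318.  87.] a 12 z95 [56.4 67.2 69.6]
[541.  73.] 123 c [ 982. -677.] sz [39. 74.] a 65 z95 [14.3 19.7 23.1]
[196.  82.] 90 c [978. 557.] sz [85. 19.] a 12 z95 [53.6 66.7 68. ]
[570.  76.] 128 c [ 979. -788.] sz [37. 68.] a 18 z95 [14.8 20.8 23.4]
[232.  87.] 172 c [966. 437.] sz [77. 38.] a 61 z95 [15.1 20.8 24.4]
[514.  92.] 318 c [ 910. -558.] sz [55. 64.] a 10 z95 [36.  47.  50.9]
[480.  99.] 166 c [ 895. -435.] sz [107.  24.] a 70 z95 [15.3 19.6 21.2]
[412. 146.] 1870 c [ 692. -149.] sz [185. 408.] a 60 z95 [15.6 46.1 62.8]
[343. 130.] 418 c [791.  49.] sz [96. 97.] a 88 z95 [12.3 15.6 18.3]
[244. 181.] 372 c [648. 392.] sz [246.  25.] a 5 z95 [17.3 26.7 31. ]
[205. 165.] 545 c [686. 519.] sz [ 66. 105.] a 40 z95 [17.4 30.4 34.8]
[427. 170.] 470 c [ 642. -226.] sz [105.  67.] a 27 z95 [24.  45.7 49.9]
[368. 180.] 552 c [618. -26.] sz [104.  63.] a 15 z95 [17.4 30.2 36.2]
[283. 185.] 247 c [602. 251.] sz [105.  63.] a 22 z95 [26.2 47.8 52.8]
[325. 216.] 465 c [514. 119.] sz [257.  25.] a 1 z95 [15.7 25.9 30.5]
[520. 2
[... 216 characters left out ...]
227.] 108 c [472. 474.] sz [15. 94.] a 5 z95 [12.5 16.6 19.1]
[251. 227.] 91 c [466. 366.] sz [75. 20.] a 89 z95 [12.4 14.5 17.6]
[281. 236.] 553 c [436. 268.] sz [ 62. 108.] a 11 z95 [17.3 32.8 37.8]
[224. 237.] 113 c [439. 455.] sz [ 14. 120.] a 14 z95 [12.5 15.9 17.9]
[400. 245.] 78 c [ 395. -127.] sz [101.  11.] a 6 z95 [12.4 15.  17.8]
[538. 256.] 533 c [ 341. -587.] sz [68. 73.] a 18 z95 [44.  52.2 55.2]
[597. 269.] 527 c [ 326. -853.] sz [118. 259.] a 38 z95 [39.4 64.7 69.3]
[159. 265.] 1200 c [351. 679.] sz [117. 108.] a 79 z95 [57.  63.7 67.2]
[233. 267.] 341 c [344. 416.] sz [ 54. 217.] a 25 z95 [12.5 16.2 18.2]
[488. 267.] 313 c [ 311. -415.] sz [67. 70.] a 83 z95 [59.4 68.2 69.8]
```

View pics/crop0.png

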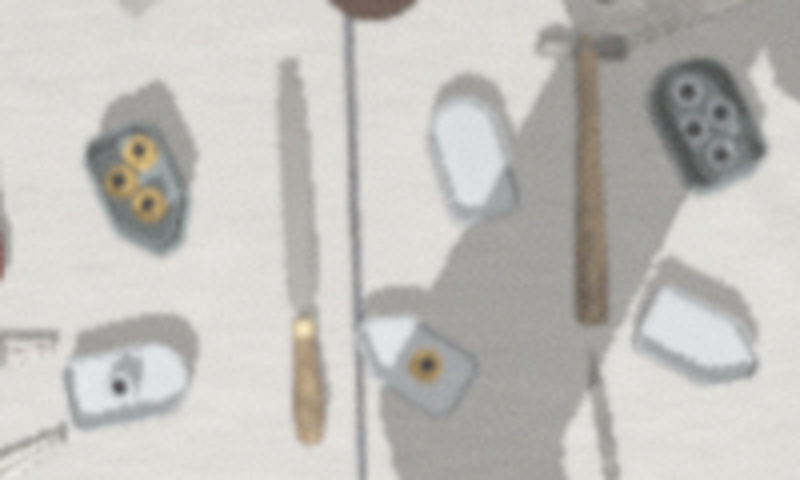

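Enlarged crop: tray and bin outlines are clear. World directions are image up = +x and image left = +y, and the orientations are all readable. Next I fit the outlines.

```bash
cat >> h.py <<'E'
from scipy.optimize import minimize
def shape(kind):
    if kind=='r':
        t=np.linspace(-np.pi/2,np.pi/2,25); p=[(21+31*np.cos(a),31*np.sin(a)) for a in t]
        p+=[(-39,31),(-47,28),(-52,18),(-52,-18),(-47,-28),(-39,-31)]
    else:
        p=[(-52,-9),(-14,-31),(39,-31),(47,-28),(52,-18),(52,18),(47,28),(39,31),(-14,31),(-52,9)]
    return np.array(p,np.float32)
def fit(P,kind,x0):
    from scipy.spatial import cKDTree
    poly=shape(kind); P=P[:,:2]
    b=np.vstack([poly[i]+(poly[(i+1)%len(poly)]-poly[i])*np.linspace(0,1,max(2,int(np.hypot(*(poly[(i+1)%len(poly)]-poly[i]))/2)),endpoint=False)[:,None] for i in range(len(poly))])
    def cost(q):
        c,s=np.cos(q[2]),np.sin(q[2]); L=(P-q[:2])@np.array([[c,-s],[s,c]])
        o=np.array([-cv2.pointPolygonTest(poly,(float(a),float(d)),True) for a,d in L])
        o=np.clip(o,0,8); d,_=cKDTree(L).query(b); d=np.clip(d-1,0,8)
        return (o**2).sum()/len(b)*1.5+(d**2).mean()
    best=None
    for da in(-.15,0,.15):
        r=minimize(cost,np.array(x0)+[0,0,da],method='Nelder-Mead',options=dict(initial_simplex=np.array(x0)+[0,0,da]+np.array([[0,0,0],[5,0,0],[0,5,0],[0,0,.1]]),xatol=.02,fatol=.001))
        if best is None or r.fun<best.fun: best=r
    return best.x,best.fun
def pts(W,c,z0,z1,rad=68):
    return W[(W[...,2]>z0)&(W[...,2]<z1)&(np.hypot(W[...,0]-c[0],W[...,1]-c[1])<rad)]
E
python3 - <<'E'
from h import *
print(robot.tip_extent, [a for a in dir(robot) if a[0]!='_'])
d=np.radians
obj={'rbin':('r',(642,-226,d(27)),16),'re':('r',(618,-26,d(15)),9),'rf':('r',(436,268,d(-79)),9),
'sbin':('s',(602,251,d(22)),16),'se':('s',(458,-210,d(61)),9),'sf':('s',(451,28,d(-125)),9)}
Wt=cloud(load('top0'));Ws=cloud(load('scene0'))
for k,(kd,x0,z0) in obj.items():
    for n,W in(('top',Wt),('scene',Ws),):
        P=pts(W,x0,z0,60); hi=P[P[:,2]>np.percentile(P[:,2],70)]
        x,f=fit(P,kd,x0)
        x2,f2=fit(P,kd,(x0[0],x0[1],x0[2]+np.pi))
        print(k,n,len(P),x[:2].round(1),np.degrees(x[2]).round(1),round(f,2),'flip',round(f2,2),'z',np.percentile(P[:,2],[80,90,95]).round(1))
E
```

```text
19.0 ['Unreachable', 'tip_extent']
rbin top 425 [ 643.4 -225.6] 24.9 1.17 flip 5.31 z [42.3 45.9 47.4]
rbin scene 520 [ 642.5 -224.7] 23.6 15.21 flip 22.06 z [42.7 45.8 47. ]
re top 555 [617.4 -26.1] 13.8 2.42 flip 5.79 z [22.4 30.2 32.4]
re scene 515 [615.  -23.7] 13.3 3.77 flip 9.84 z [28.3 31.1 32.4]
rf top 554 [436.5 266.2] -80.0 2.17 flip 6.48 z [29.6 32.8 34.9]
rf scene 816 [433.9 268.9] -77.5 1.39 flip 9.58 z [29.7 32.1 33.8]
sbin top 242 [600.5 250.9] 23.0 1.07 flip 27.72 z [45.6 47.8 48.6]
sbin scene 713 [597.1 254.4] 21.9 8.14 flip 69.97 z [43.  45.7 47.1]
se top 551 [ 457.9 -210.1] 61.3 2.68 flip 29.14 z [24.3 30.4 32.9]
se scene 475 [ 455.5 -209.8] 62.7 4.88 flip 36.07 z [28.6 31.  32.8]
sf top 527 [451.4  29.2] -123.6 2.44 flip 27.1 z [28.4 32.6 34.6]
sf scene 620 [448.8  32.6] -122.7 5.33 flip 47.73 z [30.  32.5 34.1]
```

```bash
cat >> h.py <<'E'
def go(tgts,start=None):
    "for world targets (x,y,z,yawdeg) one per call, print shares tx ty tz yaw; splits long ones"
    s=telemetry.sense(); p=np.array(s['tcp_pos']); y=s['orientation'][2]
    print('at',p.round(1),np.degrees(s['orientation']).round(1),'t',round(s['t'],2),'op',round(s['opening'],3),'j6',s['joints'][5].round(2))
    for t in tgts:
        t=np.array(t,float); 
        while 1:
            d=t[:3]-p; dy=(np.radians(t[3])-y+np.pi)%(2*np.pi)-np.pi
            loc=np.array([np.cos(y)*d[0]+np.sin(y)*d[1],np.sin(y)*d[0]-np.cos(y)*d[1],-d[2]])
            k=min(1,195/max(1e-6,abs(loc).max()),65/max(1e-6,abs(np.degrees(dy))))
            print('  ',np.round(np.r_[loc*k/200,-dy*k/np.pi],4).tolist(),'->',(p+d*k).round(1),'n50',round(np.linalg.norm(d*k)/50,1))
            p=p+d*k; y+=dy*k
            if k==1: break
E
python3 -c "
from h import *
go([(616.5,-25,160,13.8),(616.5,-25,60,13.8)])"
```

```text
at [ 208.2 -535.5  220.3] [-179.9   -0.    21.2] t 0.1 op 1.004 j6 1.43
   [0.975, -0.5653, 0.104, 0.0143] -> [ 349.  -359.5  199.5] n50 4.5
   [0.975, -0.6253, 0.1068, 0.0147] -> [ 493.7 -178.5  178.1] n50 4.7
   [0.8022, -0.5682, 0.0907, 0.0124] -> [616.5 -25.  160. ] n50 3.9
   [0.0, 0.0, 0.5, -0.0] -> [616.5 -25.   60. ] n50 2.0
```

Call:
{"name": "jog_arm", "arguments": {
  "motion": [0.975, -0.565, 0.1, 0.014, 0.975, -0.565, 0.1, 0.014, 0.975, -0.565, 0.1, 0.014, 0.975, -0.565, 0.1, 0.014, 0.975, -0.565, 0.1, 0.014, 0.975, -0.565, 0.1, 0.014, 0.975, -0.565, 0.1, 0.014, 0.975, -0.565, 0.1, 0.014],
  "fingers": -1,
  "squeeze": 40
}}

```text
t: 0.9
tcp_pos: [348.8, -360.7, 201.0]
orientation: [3.141, 0.0, 0.326]
force: [0.4, -0.4, -0.4]
opening: 0.996
gripper_force: 0.0
```

Call:
{"name": "jog_arm", "arguments": {
  "motion": [0.975, -0.625, 0.1, 0.015, 0.975, -0.625, 0.1, 0.015, 0.975, -0.625, 0.1, 0.015, 0.975, -0.625, 0.1, 0.015, 0.975, -0.625, 0.1, 0.015, 0.975, -0.625, 0.1, 0.015, 0.975, -0.625, 0.1, 0.015, 0.975, -0.625, 0.1, 0.015]
}}

```text
t: 1.7
tcp_pos: [493.1, -180.5, 181.1]
orientation: [3.141, 0.0, 0.278]
force: [-0.2, -0.3, 0.5]
opening: 0.999
gripper_force: 0.0
```

Call:
{"name": "jog_arm", "arguments": {
  "motion": [0.8, -0.57, 0.1, 0.012, 0.8, -0.57, 0.1, 0.012, 0.8, -0.57, 0.1, 0.012, 0.8, -0.57, 0.1, 0.012, 0.8, -0.57, 0.1, 0.012, 0.8, -0.57, 0.1, 0.012, 0.8, -0.57, 0.1, 0.012, 0.8, -0.57, 0.1, 0.012]
}}

```text
t: 2.5
tcp_pos: [615.4, -27.3, 161.6]
orientation: [3.141, -0.0, 0.239]
force: [0.3, 0.1, -0.2]
opening: 1.0
gripper_force: 0.0
```

```bash
python3 - <<'E'
from h import *
c=grab('scene','s1'); cv2.imwrite('pics/s1.png',cv2.resize(c['image'][60:260,240:500],None,fx=3,fy=3,interpolation=cv2.INTER_CUBIC))
W=cloud(c); 
P=W[(np.hypot(W[...,0]-616,W[...,1]+25)<75)&(W[...,2]>100)&(W[...,2]<280)]
for z in range(130,230,4):
    Q=P[(P[:,2]>=z)&(P[:,2]<z+4)]
    if len(Q)>3: print(z,len(Q),Q[:,:2].min(0).round(),Q[:,:2].max(0).round())
go([(616.5,-25,60,13.8)])
E
```

```text
186 15 [595. -74.] [637.  24.]
190 10 [596. -77.] [632.  24.]
194 20 [593. -77.] [632.  30.]
198 21 [595. -80.] [639.  29.]
202 17 [594. -77.] [634.  30.]
206 21 [592. -72.] [636.  31.]
210 20 [592. -77.] [639.  30.]
214 20 [591. -74.] [640.  31.]
218 17 [593. -75.] [632.  29.]
222 11 [591. -75.] [633.  25.]
226 15 [588. -95.] [631.  23.]
at [615.5 -27.1 161.6] [180.   -0.   13.7] t 2.55 op 1.002 j6 2.73
   [0.0075, -0.009, 0.5081, -0.0005] -> [616.5 -25.   60. ] n50 2.0
```

View pics/s1.png

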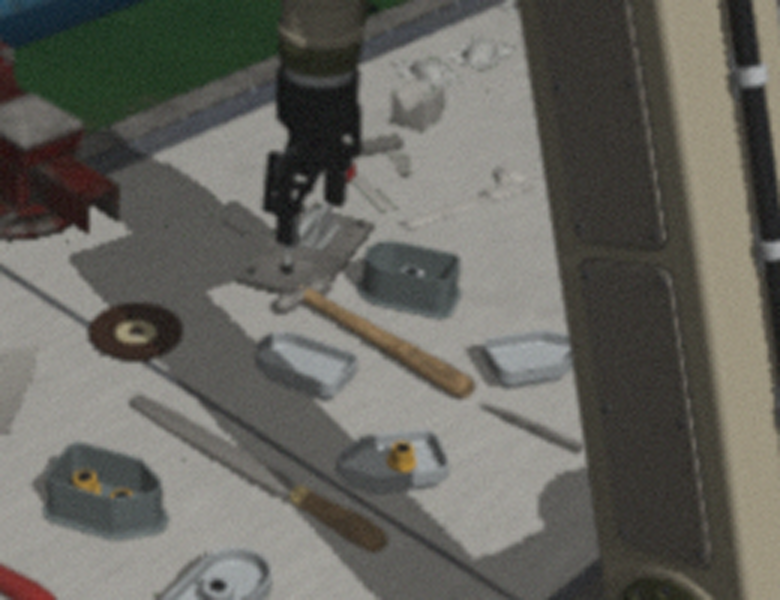

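The crop shows the open gripper above the workspace, with the near finger tip at about (288,262). I'll check the tip height.

```bash
python3 - <<'E'
from h import *
c=load('s1'); W=cloud(c)
u=337
for v in range(126,154,2): print(v,W[v,u-3:u+4:2].round(0).tolist(), c['image'][v,u].tolist())
E
```

```text
126 [[589.0, 42.0, 253.0], [591.0, 33.0, 248.0], [600.0, 15.0, 238.0], [594.0, 13.0, 239.0]] [48, 49, 47]
128 [[590.0, 42.0, 246.0], [589.0, 35.0, 244.0], [593.0, 22.0, 236.0], [593.0, 14.0, 234.0]] [33, 30, 33]
130 [[588.0, 44.0, 241.0], [587.0, 36.0, 239.0], [590.0, 25.0, 233.0], [832.0, -250.0, 17.0]] [30, 27, 29]
132 [[592.0, 39.0, 231.0], [598.0, 25.0, 223.0], [595.0, 19.0, 222.0], [828.0, -247.0, 11.0]] [36, 38, 37]
134 [[604.0, 25.0, 214.0], [596.0, 26.0, 218.0], [596.0, 18.0, 214.0], [818.0, -236.0, 12.0]] [39, 41, 41]
136 [[604.0, 25.0, 208.0], [597.0, 24.0, 210.0], [594.0, 20.0, 210.0], [772.0, -185.0, 46.0]] [48, 45, 46]
138 [[606.0, 23.0, 199.0], [595.0, 27.0, 206.0], [595.0, 18.0, 202.0], [760.0, -173.0, 48.0]] [46, 46, 47]
140 [[602.0, 26.0, 196.0], [595.0, 26.0, 199.0], [594.0, 20.0, 197.0], [780.0, -195.0, 21.0]] [44, 45, 43]
142 [[758.0, -141.0, 47.0], [601.0, 19.0, 186.0], [595.0, 17.0, 188.0], [787.0, -203.0, 7.0]] [78, 77, 78]
144 [[783.0, -168.0, 16.0], [752.0, -144.0, 40.0], [778.0, -183.0, 11.0], [771.0, -186.0, 14.0]] [92, 99, 100]
146 [[776.0, -161.0, 14.0], [756.0, -150.0, 28.0], [766.0, -170.0, 15.0], [758.0, -172.0, 17.0]] [96, 102, 103]
148 [[756.0, -140.0, 24.0], [750.0, -144.0, 25.0], [759.0, -164.0, 12.0], [752.0, -165.0, 15.0]] [77, 75, 77]
150 [[755.0, -139.0, 17.0], [749.0, -143.0, 18.0], [751.0, -155.0, 12.0], [750.0, -164.0, 9.0]] [66, 69, 70]
152 [[749.0, -133.0, 15.0], [748.0, -142.0, 11.0], [739.0, -142.0, 15.0], [734.0, -146.0, 16.0]] [87, 91, 94]
```

Call:
{"name": "jog_arm", "arguments": {
  "motion": [0.006, 0.001, 0.125, 0, 0.006, 0.001, 0.25, 0, 0.006, 0.001, 0.38, 0, 0.006, 0.001, 0.5, 0, 0.006, 0.001, 0.5, 0, 0.006, 0.001, 0.5, 0, 0.006, 0.001, 0.5, 0, 0.006, 0.001, 0.5, 0]
}}

```text
t: 3.35
tcp_pos: [618.4, -25.6, 62.9]
orientation: [3.14, -0.003, 0.242]
force: [-0.7, -0.2, 0.7]
opening: 1.001
gripper_force: 0.0
```

```bash
python3 - <<'E'
from h import *
c=grab('scene','s2'); cv2.imwrite('pics/s2.png',cv2.resize(c['image'][110:220,290:430],None,fx=5,fy=5,interpolation=cv2.INTER_CUBIC))
W=cloud(c); 
P=W[(np.hypot(W[...,0]-616,W[...,1]+25)<75)&(W[...,2]>40)&(W[...,2]<280)]
for z in range(40,130,4):
    Q=P[(P[:,2]>=z)&(P[:,2]<z+4)]
    if len(Q)>3: print(z,len(Q),Q[:,:2].min(0).round(),Q[:,:2].max(0).round())
go([(616.5,-26.7,30,13.8)])
E
```

```text
88 12 [599. -77.] [638.  26.]
92 13 [596. -68.] [638.  29.]
96 17 [596. -75.] [641.  30.]
100 20 [593. -77.] [636.  33.]
104 19 [594. -71.] [638.  34.]
108 13 [595. -69.] [633.  33.]
112 20 [595. -73.] [635.  31.]
116 13 [595. -70.] [636.  32.]
120 14 [595. -73.] [635.  34.]
124 13 [597. -78.] [633.  24.]
128 8 [593. -77.] [627.  21.]
at [618.3 -25.5  62.8] [ 1.799e+02 -1.000e-01  1.390e+01] t 3.4 op 1.002 j6 2.73
   [-0.0104, 0.0036, 0.1638, 0.0003] -> [616.5 -26.7  30. ] n50 0.7
```

View pics/s2.png

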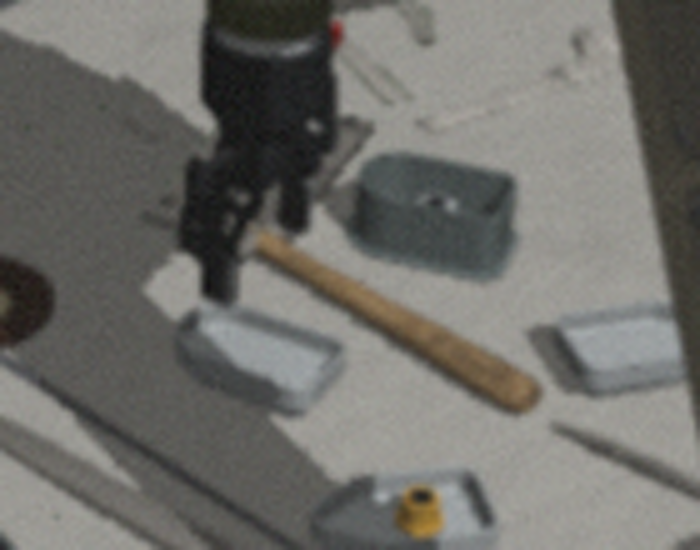

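The scene view shows the finger ending at (218,300), well above the tray (finger points stop at z≈88 with the TCP at 63). I'll descend to TCP 30, which is safe either way, and check again.

Call:
{"name": "jog_arm", "arguments": {
  "motion": [-0.01, 0.005, 0.03, 0, -0.01, 0.005, 0.06, 0, -0.01, 0.005, 0.09, 0, -0.01, 0.005, 0.12, 0, -0.01, 0.005, 0.15, 0, -0.01, 0.005, 0.16, 0, -0.01, 0.005, 0.16, 0, -0.01, 0.005, 0.16, 0]
}}

```text
t: 4.2
tcp_pos: [615.7, -26.6, 29.1]
orientation: [3.141, -0.0, 0.242]
force: [0.7, 0.1, 0.5]
opening: 1.0
gripper_force: 0.0
```

```bash
python3 - <<'E'
from h import *
c=grab('scene','s3'); cv2.imwrite('pics/s3.png',cv2.resize(c['image'][120:210,290:400],None,fx=6,fy=6,interpolation=cv2.INTER_CUBIC))
W=cloud(c); 
P=W[(np.hypot(W[...,0]-616,W[...,1]+25)<75)&(W[...,2]>30)&(W[...,2]<280)]
for z in range(30,80,4):
    Q=P[(P[:,2]>=z)&(P[:,2]<z+4)]
    if len(Q)>3: print(z,len(Q),Q[:,:2].min(0).round(),Q[:,:2].max(0).round())
print(telemetry.sense())
E
```

```text
30 52 [562. -64.] [665.  13.]
34 12 [564. -55.] [661.  10.]
54 10 [596. -77.] [632.  25.]
58 15 [596. -71.] [634.  25.]
62 9 [597. -75.] [630.  31.]
66 19 [595. -74.] [636.  29.]
70 11 [594. -72.] [632.  30.]
74 14 [594. -74.] [634.  33.]
78 18 [593. -73.] [634.  30.]
{'t': 4.25, 'joints': array([-1.73380201e-01,  5.08772710e-01, -1.47489325e-01,  9.14014579e-01,
       -6.34402634e-05,  2.72620388e+00]), 'joint_vel': array([ 0.0012065 , -0.00465557,  0.00150657,  0.00087997,  0.00124049,
        0.00026468]), 'joint_torque': array([ 3.11088988e-03, -5.45876312e+01,  2.59718263e+01,  1.05118469e-02,
       -1.30771332e-04, -2.77207931e-05]), 'tcp_pos': array([615.79620359, -26.65203757,  29.31872386]), 'orientation': array([ 3.14132488e+00, -4.49915102e-04,  2.42008619e-01]), 'force': array([ 0.72732561,  0.34882146, -0.10577242]), 'torque': array([-0.03777577,  0.04692156,  0.00190782]), 'gripper_force': 0.0, 'opening': 0.9962346784982563}
```

View pics/s3.png

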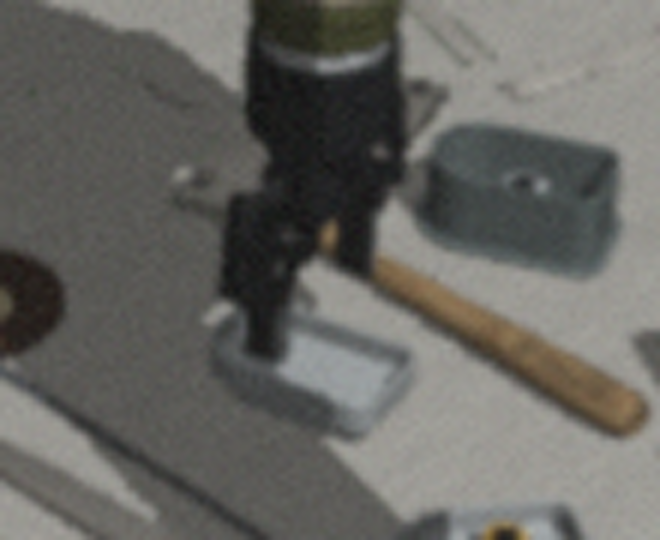

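The finger tips sit about 25 mm above the TCP height, and the near finger is not yet at the tray. I'll check how partial closing shifts them.

Call:
{"name": "jog_arm", "arguments": {
  "motion": [0.003, 0, 0, 0, 0.003, 0, 0, 0, 0.003, 0, 0, 0, 0.003, 0, 0, 0, 0.003, 0, 0, 0, 0.003, 0, 0, 0, 0.003, 0, 0, 0, 0.003, 0, 0, 0],
  "fingers": -0.65
}}

```text
t: 5.05
tcp_pos: [616.1, -26.5, 29.1]
orientation: [3.142, 0.0, 0.242]
force: [0.3, 0.4, 0.0]
opening: 0.819
gripper_force: 0.0
```

```bash
python3 - <<'E'
from h import *
c=grab('scene','s4')
W=cloud(c); 
P=W[(np.hypot(W[...,0]-616,W[...,1]+25)<75)&(W[...,2]>30)&(W[...,2]<280)]
for z in range(30,80,3):
    Q=P[(P[:,2]>=z)&(P[:,2]<z+3)]
    if len(Q)>3: print(z,len(Q),Q[:,:2].min(0).round(),Q[:,:2].max(0).round())
s=telemetry.sense();print(s['tcp_pos'],s['opening'])
E
```

```text
30 51 [561. -63.] [665.  16.]
33 11 [563. -57.] [662.  15.]
48 5 [601. -62.] [636.  13.]
51 11 [598. -72.] [635.  18.]
54 11 [596. -66.] [636.  20.]
57 7 [597. -61.] [632.  15.]
60 13 [594. -66.] [635.  22.]
63 12 [594. -68.] [635.  24.]
66 13 [595. -70.] [631.  24.]
69 10 [592. -70.] [629.  25.]
72 12 [599. -66.] [634.  24.]
75 13 [595. -64.] [633.  18.]
78 10 [593. -65.] [629.  23.]
[616.10914955 -26.49647693  29.07827426] 0.8278721898787686
```

Call:
{"name": "jog_arm", "arguments": {
  "motion": [0, 0, 0.015, 0, 0, 0, 0.03, 0, 0, 0, 0.045, 0, 0, 0, 0.06, 0, 0, 0, 0.065, 0, 0, 0, 0.065, 0, 0, 0, 0.065, 0, 0, 0, 0.065, 0]
}}

```text
t: 5.9
tcp_pos: [616.3, -26.5, 16.2]
orientation: [3.141, -0.0, 0.242]
force: [0.3, -0.3, 0.1]
opening: 0.825
gripper_force: 0.0
```

Call:
{"name": "jog_arm", "arguments": {
  "motion": [0, 0, 0, 0, 0, 0, 0, 0, 0, 0, 0, 0, 0, 0, 0, 0, 0, 0, 0, 0, 0, 0, 0, 0, 0, 0, 0, 0, 0, 0, 0, 0],
  "fingers": -0.35,
  "squeeze": 20
}}

```text
t: 6.7
tcp_pos: [616.3, -26.5, 16.3]
orientation: [3.141, -0.0, 0.242]
force: [-1.3, 1.7, 3.7]
opening: 0.672
gripper_force: 2.1
```

Call:
{"name": "jog_arm", "arguments": {
  "motion": [0, 0, -0.02, 0, 0, 0, -0.02, 0, 0, 0, -0.02, 0, 0, 0, -0.02, 0, 0, 0, -0.02, 0, 0, 0, -0.02, 0, 0, 0, -0.02, 0, 0, 0, -0.02, 0],
  "fingers": -0.8
}}

```text
t: 7.5
tcp_pos: [616.1, -26.5, 20.0]
orientation: [3.142, 0.0, 0.242]
force: [0.8, -0.9, -0.2]
opening: 0.901
gripper_force: 0.0
```

Call:
{"name": "jog_arm", "arguments": {
  "motion": [0, 0, 0.01, 0, 0, 0, 0.02, 0, 0, 0, 0.03, 0, 0, 0, 0.04, 0, 0, 0, 0.05, 0, 0, 0, 0.06, 0, 0, 0, 0.06, 0, 0, 0, 0.06, 0]
}}

```text
t: 8.3
tcp_pos: [616.1, -26.5, 8.0]
orientation: [3.142, 0.0, 0.242]
force: [0.7, 0.2, 0.6]
opening: 0.895
gripper_force: 0.0
```

```bash
python3 - <<'E'
from h import *
c=grab('scene','s5'); cv2.imwrite('pics/s5.png',cv2.resize(c['image'][130:200,300:390],None,fx=7,fy=7,interpolation=cv2.INTER_CUBIC))
W=cloud(c); P=pts(W,(616,-26),9,34); print(len(P),fit(P,'r',(616,-25,.24)))
print(telemetry.sense())
E
```

```text
381 (array([ 6.14547969e+02, -2.41496360e+01,  2.55707956e-01]), np.float64(10.47303113770943))
{'t': 8.35, 'joints': array([-1.73049660e-01,  5.30829289e-01, -1.69305094e-01,  8.70554249e-01,
       -4.43090777e-05,  2.72653496e+00]), 'joint_vel': array([ 0.00095299, -0.00360883,  0.00256715,  0.00105159,  0.00032286,
       -0.00028561]), 'joint_torque': array([ 7.62178624e-04, -5.51724386e+01,  2.53699940e+01,  6.51056078e-03,
       -2.20213633e-04, -4.04201455e-05]), 'tcp_pos': array([616.16907358, -26.5061048 ,   8.11912489]), 'orientation': array([ 3.14150868e+00, -8.06838818e-05,  2.42008037e-01]), 'force': array([ 0.35013559, -0.43598354,  0.48922701]), 'torque': array([-0.03594978,  0.0209083 , -0.02861098]), 'gripper_force': 0.0, 'opening': 0.9020530023194709}
```

View pics/s5.png

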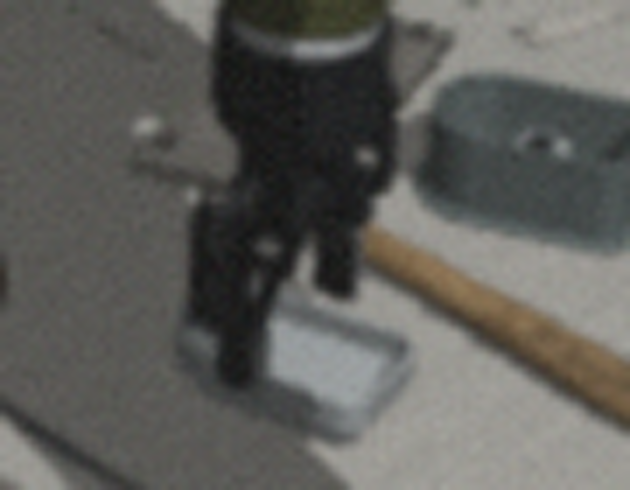

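No contact at TCP 8, and the near finger tip at (240,380) is just at rim level, so the real tips are about 31 mm higher than the reported TCP implies. I'll go to TCP about -1 and close.

Call:
{"name": "jog_arm", "arguments": {
  "motion": [0, 0, 0.008, 0, 0, 0, 0.016, 0, 0, 0, 0.024, 0, 0, 0, 0.032, 0, 0, 0, 0.04, 0, 0, 0, 0.045, 0, 0, 0, 0.045, 0, 0, 0, 0.045, 0]
}}

```text
t: 9.15
tcp_pos: [616.1, -26.5, -0.9]
orientation: [3.142, 0.0, 0.242]
force: [-0.3, 0.2, -0.1]
opening: 0.899
gripper_force: 0.0
```

Call:
{"name": "jog_arm", "arguments": {
  "motion": [0, 0, 0, 0, 0, 0, 0, 0, 0, 0, 0, 0, 0, 0, 0, 0, 0, 0, 0, 0, 0, 0, 0, 0, 0, 0, 0, 0, 0, 0, 0, 0],
  "fingers": 0.2,
  "squeeze": 30
}}

```text
t: 9.95
tcp_pos: [616.3, -26.6, -0.6]
orientation: [3.141, -0.0, 0.242]
force: [-0.5, 0.6, 3.8]
opening: 0.72
gripper_force: 34.1
```

Call:
{"name": "jog_arm", "arguments": {
  "motion": [0, 0, -0.05, 0, 0, 0, -0.15, 0, 0, 0, -0.3, 0, 0, 0, -0.45, 0, 0, 0, -0.45, 0, 0, 0, -0.45, 0, 0, 0, -0.45, 0, 0, 0, -0.45, 0]
}}

```text
t: 10.75
tcp_pos: [614.8, -26.3, 87.4]
orientation: [-3.14, 0.003, 0.242]
force: [0.6, -1.1, -0.9]
opening: 0.717
gripper_force: 33.6
```

```bash
python3 - <<'E'
from h import *
go([(643,-226,89,24.9)])
s=telemetry.sense();print(s['gripper_force'],s['force'])
E
```

```text
at [614.8 -26.3  87.4] [-179.9    0.2   13.9] t 10.75 op 0.717 j6 2.73
   [-0.0995, 0.975, -0.0079, -0.0596] -> [ 642.2 -220.4   89. ] n50 3.9
   [-0.0081, 0.0273, -0.0002, -0.0017] -> [ 643. -226.   89.] n50 0.1
33.603124246001244 [ 0.57037514 -1.11181628 -0.94437607]
```

Call:
{"name": "jog_arm", "arguments": {
  "motion": [-0.1, 0.2, -0.01, -0.06, -0.1, 0.4, -0.01, -0.06, -0.1, 0.6, -0.01, -0.06, -0.1, 0.8, -0.01, -0.06, -0.1, 1, -0.01, -0.06, -0.1, 1, -0.01, -0.06, -0.1, 1, -0.01, -0.06, -0.1, 1, -0.01, -0.06]
}}

```text
t: 11.55
tcp_pos: [643.7, -224.4, 90.0]
orientation: [-3.139, 0.001, 0.431]
force: [-0.1, 1.0, -1.4]
opening: 0.715
gripper_force: 33.7
```

```bash
cat >> h.py <<'E'
def compare(kd,tag,tz,binxy):
    "held tray with rim top near tz above bin; fit tray outline from both cameras"
    s=telemetry.sense(); print('tcp',np.round(s['tcp_pos'],1),np.degrees(s['orientation'][2]).round(1))
    for n in('scene','top'):
        W=cloud(grab(n,tag+n))
        P=pts(W,binxy,tz-22,tz+3,66); x,f=fit(P,kd,binxy); print(n,'tray',len(P),x[:2].round(1),np.degrees(x[2]).round(1),round(f,2),'ztop',np.percentile(P[:,2],[50,90,97]).round(1))
        P=pts(W,binxy,14,52,68)
        if len(P)>40: x,f=fit(P,kd,binxy); print(n,'bin ',len(P),x[:2].round(1),np.degrees(x[2]).round(1),round(f,2))
E
python3 -c "
from h import *
compare('r','a',120,(643,-226,.43))"
```

```text
tcp [ 643.7 -224.4   90. ] 24.7
scene tray 336 [ 642.8 -222.3] 24.4 16.84 ztop [111.4 120.7 122.3]
scene bin  543 [ 642.3 -225.1] 23.5 12.79
top tray 270 [ 643.6 -220.8] 21.1 29.02 ztop [107.7 120.1 121.9]
top bin  138 [ 643. -224.] 24.8 28.99
```

```bash
python3 -c "
from h import *
go([(643.2,-226.8,58,24.5),(643.2,-226.8,32,24.5)])"
```

```text
at [ 644.2 -223.9   90.7] [-179.9    0.    24.8] t 11.65 op 0.718 j6 2.26
   [-0.0105, 0.0109, 0.1634, 0.0014] -> [ 643.2 -226.8   58. ] n50 0.7
   [0.0, 0.0, 0.13, -0.0] -> [ 643.2 -226.8   32. ] n50 0.5
```

Call:
{"name": "jog_arm", "arguments": {
  "motion": [-0.01, 0.011, 0.05, 0, -0.01, 0.011, 0.1, 0, -0.01, 0.011, 0.13, 0, -0.01, 0.011, 0.165, 0, -0.01, 0.011, 0.165, 0, -0.01, 0.011, 0.165, 0, -0.01, 0.011, 0.165, 0, -0.01, 0.011, 0.165, 0]
}}

```text
t: 12.45
tcp_pos: [644.1, -228.5, 58.6]
orientation: [3.141, -0.001, 0.43]
force: [0.5, 0.0, -0.6]
opening: 0.718
gripper_force: 33.7
```

Call:
{"name": "jog_arm", "arguments": {
  "motion": [0, 0, 0.02, 0, 0, 0, 0.04, 0, 0, 0, 0.05, 0, 0, 0, 0.06, 0, 0, 0, 0.07, 0, 0, 0, 0.08, 0, 0, 0, 0.09, 0, 0, 0, 0.09, 0]
}}

```text
t: 13.25
tcp_pos: [643.5, -228.2, 39.7]
orientation: [-3.141, 0.0, 0.43]
force: [-0.0, 0.3, -1.6]
opening: 0.72
gripper_force: 33.7
```

Call:
{"name": "jog_arm", "arguments": {
  "motion": [0, -0.003, 0.008, 0, 0, -0.003, 0.015, 0, 0, -0.003, 0.022, 0, 0, -0.003, 0.029, 0, 0, -0.003, 0.034, 0, 0, -0.003, 0.034, 0, 0, -0.003, 0.034, 0, 0, -0.003, 0.034, 0]
}}

```text
t: 14.05
tcp_pos: [643.6, -227.8, 33.4]
orientation: [3.141, -0.0, 0.43]
force: [-0.2, -0.3, -1.0]
opening: 0.718
gripper_force: 33.7
```

Call:
{"name": "jog_arm", "arguments": {
  "motion": [0, -0.003, 0.003, 0, 0, -0.003, 0.006, 0, 0, -0.003, 0.009, 0, 0, -0.003, 0.009, 0, 0, -0.003, 0.009, 0, 0, -0.003, 0.009, 0, 0, -0.003, 0.009, 0, 0, -0.003, 0.009, 0]
}}

```text
t: 14.85
tcp_pos: [643.3, -227.1, 32.1]
orientation: [3.141, -0.0, 0.431]
force: [-2.5, 1.2, 5.8]
opening: 0.719
gripper_force: 34.4
```

Call:
{"name": "jog_arm", "arguments": {
  "motion": [0, 0, 0, 0, 0, 0, 0, 0, 0, 0, 0, 0, 0, 0, 0, 0, 0, 0, 0, 0, 0, 0, 0, 0, 0, 0, 0, 0, 0, 0, 0, 0],
  "fingers": -0.8
}}

```text
t: 15.65
tcp_pos: [643.2, -227.2, 31.5]
orientation: [3.141, -0.0, 0.43]
force: [-0.1, -0.4, 0.0]
opening: 0.901
gripper_force: 0.0
```

Call:
{"name": "jog_arm", "arguments": {
  "motion": [0, 0, -0.1, 0, 0, 0, -0.2, 0, 0, 0, -0.35, 0, 0, 0, -0.5, 0, 0, 0, -0.5, 0, 0, 0, -0.5, 0, 0, 0, -0.5, 0, 0, 0, -0.5, 0]
}}

```text
t: 16.45
tcp_pos: [642.3, -226.8, 129.9]
orientation: [-3.14, 0.002, 0.431]
force: [-0.2, -0.1, -0.4]
opening: 0.9
gripper_force: 0.0
```

```bash
cat >> h.py <<'E'
def seat(kd,tag,q,zr,bin=True):
    W=cloud(grab('scene',tag)); P=pts(W,q,zr-14,zr+8,68); x,f=fit(P,kd,q); print('scene tray',len(P),x[:2].round(1),np.degrees(x[2]).round(1),round(f,2))
    Q=P[P[:,2]>zr-4]; A=np.c_[Q[:,0]-x[0],Q[:,1]-x[1],np.ones(len(Q))]
    for _ in range(4):
        k=np.linalg.lstsq(A,Q[:,2],rcond=None)[0]; r=Q[:,2]-A@k; m=abs(r)<2*r.std(); A,Q=A[m],Q[m]
    print('rim plane tilt deg',np.degrees(k[:2]).round(2),'h',k[2].round(1),len(Q))
    P=pts(W,q,14,44,68); x,f=fit(P,kd,q); print('scene bin',len(P),x[:2].round(1),np.degrees(x[2]).round(1))
E
python3 -c "
from h import *
seat('r','b',(642.5,-225,.42),64)
q=(458,-210.5)
go([(643,-227,140,61.5),(457,-210.7,140,61.5),(457,-210.7,30,61.5)])"
```

```text
scene tray 323 [ 642.  -225.8] 23.4 7.45
rim plane tilt deg [ 0.34 -0.16] h 63.2 112
scene bin 251 [ 638.8 -221.6] 25.3
at [ 642.4 -226.8  129.9] [-1.799e+02  1.000e-01  2.470e+01] t 16.5 op 0.9 j6 2.25
   [0.0023, 0.0021, -0.0503, -0.2047] -> [ 643. -227.  140.] n50 0.2
   [-0.3721, -0.8562, -0.0, -0.0] -> [ 457.  -210.7  140. ] n50 3.7
   [0.0, 0.0, 0.55, -0.0] -> [ 457.  -210.7   30. ] n50 2.2
```

```bash
python3 -c "
from h import *
go([(460.2,-206.2,125,61.5),(460.2,-206.2,25,61.5)])"
```

```text
at [ 642.4 -226.8  129.9] [-1.799e+02  1.000e-01  2.470e+01] t 16.5 op 0.9 j6 2.25
   [-0.7849, -0.4738, 0.0247, -0.2047] -> [ 460.2 -206.2  125. ] n50 3.7
   [0.0, 0.0, 0.5, -0.0] -> [ 460.2 -206.2   25. ] n50 2.0
```

Call:
{"name": "jog_arm", "arguments": {
  "motion": [-0.2, -0.12, 0.02, -0.045, -0.4, -0.24, 0.02, -0.09, -0.6, -0.36, 0.02, -0.135, -0.785, -0.474, 0.02, -0.18, -0.785, -0.474, 0.02, -0.205, -0.785, -0.474, 0.02, -0.205, -0.785, -0.474, 0.02, -0.205, -0.785, -0.474, 0.02, -0.205]
}}

```text
t: 17.3
tcp_pos: [462.0, -207.0, 127.5]
orientation: [3.141, 0.0, 1.074]
force: [-0.1, 0.2, 0.3]
opening: 0.9
gripper_force: 0.0
```

Call:
{"name": "jog_arm", "arguments": {
  "motion": [0, 0, 0.12, 0, 0, 0, 0.24, 0, 0, 0, 0.36, 0, 0, 0, 0.48, 0, 0, 0, 0.5, 0, 0, 0, 0.5, 0, 0, 0, 0.5, 0, 0, 0, 0.5, 0]
}}

```text
t: 18.1
tcp_pos: [462.2, -207.3, 28.8]
orientation: [3.139, 0.0, 1.074]
force: [0.2, -0.1, -0.2]
opening: 0.9
gripper_force: 0.0
```

```bash
python3 - <<'E'
from h import *
c=grab('top','t2');W=cloud(c)
P=pts(W,(458,-210),9,34)
print(len(P),fit(P,'s',(458,-210,1.07)))
cv2.imwrite('pics/t2.png',cv2.resize(c['image'][170:270,370:490],None,fx=6,fy=6,interpolation=cv2.INTER_CUBIC))
go([(460.2,-206.2,-.7,61.5)])
E
```

```text
253 (array([ 458.74612909, -208.31179991,    1.05770061]), np.float64(23.676830206404702))
at [ 462.  -207.2   28.7] [179.9   0.   61.6] t 18.15 op 0.902 j6 1.49
   [0.0001, -0.0105, 0.1471, 0.0003] -> [ 460.2 -206.2   -0.7] n50 0.6
```

View pics/t2.png

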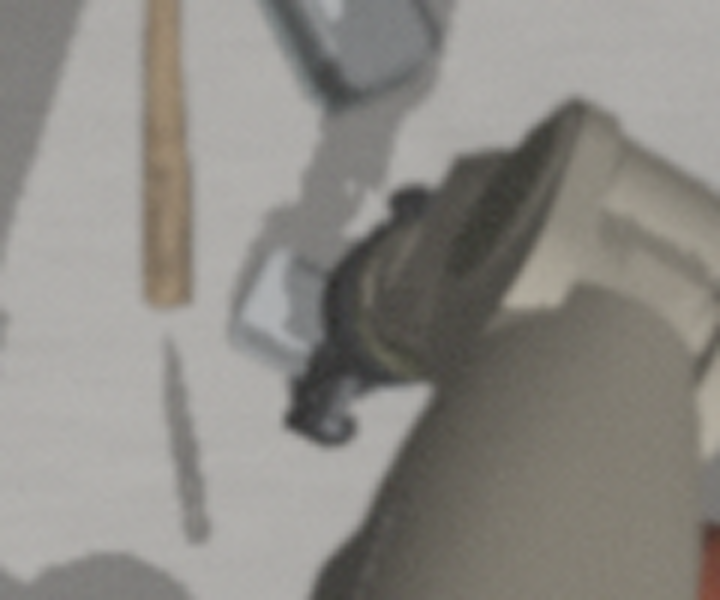

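The fingers at (320,430) and (405,205) straddle the tray, clear of the chisel and hammer. Descending and gripping.

Call:
{"name": "jog_arm", "arguments": {
  "motion": [0, -0.01, 0.03, 0, 0, -0.01, 0.06, 0, 0, -0.01, 0.09, 0, 0, -0.01, 0.12, 0, 0, -0.01, 0.147, 0, 0, -0.01, 0.147, 0, 0, -0.01, 0.147, 0, 0, -0.01, 0.147, 0]
}}

```text
t: 18.95
tcp_pos: [459.4, -205.7, -1.8]
orientation: [3.141, 0.0, 1.074]
force: [-0.4, 0.1, 0.4]
opening: 0.896
gripper_force: 0.0
```

Call:
{"name": "jog_arm", "arguments": {
  "motion": [0, 0, 0, 0, 0, 0, 0, 0, 0, 0, 0, 0, 0, 0, 0, 0, 0, 0, 0, 0, 0, 0, 0, 0, 0, 0, 0, 0, 0, 0, 0, 0],
  "fingers": 0.2
}}

```text
t: 19.75
tcp_pos: [459.6, -205.8, -1.5]
orientation: [3.141, 0.0, 1.075]
force: [-0.5, -0.1, 5.9]
opening: 0.716
gripper_force: 33.9
```

```bash
python3 -c "
from h import *
a=np.radians(23)
q=np.array([600,249.5])+6*np.array([np.cos(a),np.sin(a)]);print(q)
x,y=q
go([(461,-205,120,61.5),(530,-30,120,40),(565,125,120,28),(x,y,105,22.7)])"
```

```text
[605.52302912 251.84438677]
at [ 459.6 -205.8   -1.5] [179.9   0.   61.6] t 19.75 op 0.716 j6 1.49
   [0.007, 0.0042, -0.6074, 0.0004] -> [ 461. -205.  120.] n50 2.4
   [0.9336, -0.1143, -0.0, 0.1194] -> [530. -30. 120.] n50 3.8
   [0.6322, -0.4812, -0.0, 0.0667] -> [565. 125. 120.] n50 3.2
   [0.4766, -0.4649, 0.075, 0.0294] -> [605.5 251.8 105. ] n50 2.7
```

Call:
{"name": "jog_arm", "arguments": {
  "motion": [0, 0, -0.05, 0, 0, 0, -0.15, 0, 0, 0, -0.3, 0, 0, 0, -0.45, 0, 0, 0, -0.6, 0, 0, 0, -0.6, 0, 0, 0, -0.6, 0, 0, 0, -0.6, 0]
}}

```text
t: 20.55
tcp_pos: [458.3, -205.0, 116.9]
orientation: [-3.139, -0.0, 1.075]
force: [-0.4, 0.0, -0.7]
opening: 0.717
gripper_force: 33.3
```

Call:
{"name": "jog_arm", "arguments": {
  "motion": [0.2, -0.02, 0, 0.03, 0.4, -0.05, 0, 0.06, 0.6, -0.08, 0, 0.09, 0.8, -0.1, 0, 0.12, 0.93, -0.115, 0, 0.12, 0.93, -0.115, 0, 0.12, 0.93, -0.115, 0, 0.12, 0.93, -0.115, 0, 0.12]
}}

```text
t: 21.35
tcp_pos: [526.6, -31.6, 117.1]
orientation: [-3.14, 0.002, 0.697]
force: [-0.4, 0.6, -1.7]
opening: 0.721
gripper_force: 33.2
```

Call:
{"name": "jog_arm", "arguments": {
  "motion": [0.16, -0.12, 0, 0.02, 0.32, -0.24, 0, 0.04, 0.48, -0.36, 0, 0.06, 0.63, -0.48, 0, 0.067, 0.63, -0.48, 0, 0.067, 0.63, -0.48, 0, 0.067, 0.63, -0.48, 0, 0.067, 0.63, -0.48, 0, 0.067]
}}

```text
t: 22.15
tcp_pos: [562.3, 121.8, 118.0]
orientation: [3.141, 0.001, 0.485]
force: [-0.8, 0.2, -0.7]
opening: 0.721
gripper_force: 33.3
```

Call:
{"name": "jog_arm", "arguments": {
  "motion": [0.15, -0.15, 0.02, 0.01, 0.3, -0.3, 0.04, 0.02, 0.4, -0.4, 0.06, 0.03, 0.475, -0.465, 0.075, 0.03, 0.475, -0.465, 0.075, 0.03, 0.475, -0.465, 0.075, 0.03, 0.475, -0.465, 0.075, 0.03, 0.475, -0.465, 0.075, 0.03]
}}

```text
t: 22.95
tcp_pos: [602.9, 248.7, 103.4]
orientation: [3.141, -0.0, 0.391]
force: [-0.0, -0.4, -1.7]
opening: 0.72
gripper_force: 33.3
```

```bash
python3 -c "
from h import *
z=telemetry.sense()['tcp_pos'][2]
compare('s','c',z+32,(600,251,.39))"
```

```text
tcp [602.9 248.7 103.4] 22.4
scene tray 490 [594.2 248.9] 21.0 27.01 ztop [125.7 135.8 137.6]
scene bin  759 [597.4 254.3] 21.8 5.35
top tray 2 [635.7 228.9] -31.2 59.12 ztop [133.5 135.6 135.9]
```

```bash
cat >> h.py <<'E'
def trayfit(kd,tag,tz,q,br=75):
    c=load(tag); W=cloud(c); W[cv2.blur(c['image'],(3,3)).max(-1)<br]=np.nan
    P=pts(W,q,tz-20,tz+2,66); x,f=fit(P,kd,q); print('tray',len(P),x[:2].round(1),np.degrees(x[2]).round(1),round(f,2)); return x
E
python3 - <<'E'
from h import *
trayfit('s','cscene',135,(597,249,.39),75);trayfit('s','cscene',135,(597,249,.39),95)
c=load('cscene'); cv2.imwrite('pics/c.png',cv2.resize(c['image'][165:265,220:330],None,fx=6,fy=6,interpolation=cv2.INTER_CUBIC))
E
```

```text
tray 391 [594.7 248.9] 21.6 22.61
tray 344 [593.6 247.1] 18.3 27.98
```

View pics/c.png

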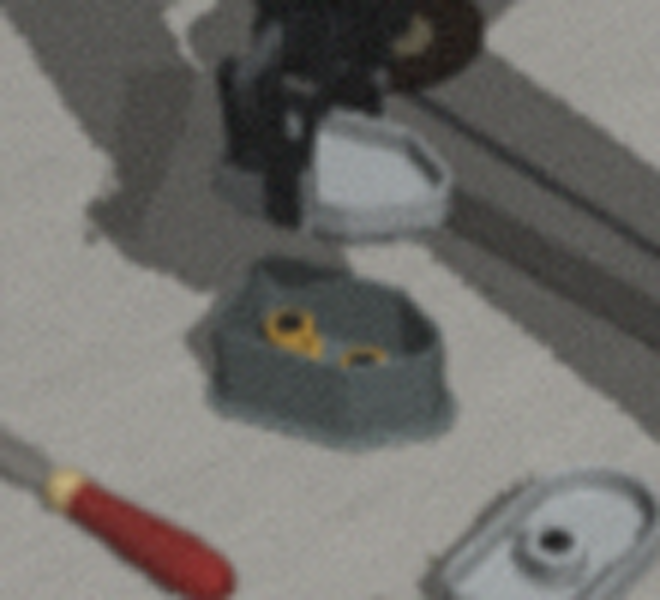

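```bash
python3 -c "
from h import *
go([(605.5,253.7,58,22.6),(605.5,253.7,40,22.6)])"
```

```text
at [603.  249.1 103.5] [180.   -0.   22.4] t 23.05 op 0.716 j6 3.02
   [0.0206, -0.0166, 0.2273, -0.0009] -> [605.5 253.7  58. ] n50 0.9
   [0.0, 0.0, 0.09, -0.0] -> [605.5 253.7  40. ] n50 0.4
```

Call:
{"name": "jog_arm", "arguments": {
  "motion": [0.02, -0.017, 0.05, -0.001, 0.02, -0.017, 0.1, -0.001, 0.02, -0.017, 0.15, -0.001, 0.02, -0.017, 0.2, -0.001, 0.02, -0.017, 0.225, -0.001, 0.02, -0.017, 0.225, -0.001, 0.02, -0.017, 0.225, -0.001, 0.02, -0.017, 0.225, -0.001]
}}

```text
t: 23.85
tcp_pos: [605.8, 254.9, 58.6]
orientation: [3.141, -0.001, 0.396]
force: [0.6, -0.5, -1.8]
opening: 0.716
gripper_force: 33.3
```

```bash
python3 -c "
from h import *
go([(605.5,253.7,40,22.6)])"
```

```text
at [605.8 254.9  58.6] [ 1.80e+02 -1.00e-01  2.27e+01] t 23.85 op 0.716 j6 3.02
   [-0.0034, 0.0048, 0.0932, 0.0005] -> [605.5 253.7  40. ] n50 0.4
```

Call:
{"name": "jog_arm", "arguments": {
  "motion": [-0.003, 0.004, 0.02, 0, -0.003, 0.004, 0.04, 0, -0.003, 0.004, 0.05, 0, -0.003, 0.004, 0.06, 0, -0.003, 0.004, 0.07, 0, -0.003, 0.004, 0.08, 0, -0.003, 0.004, 0.09, 0, -0.003, 0.004, 0.093, 0]
}}

```text
t: 24.65
tcp_pos: [604.9, 253.7, 39.1]
orientation: [3.142, 0.0, 0.396]
force: [0.4, -0.0, -2.0]
opening: 0.717
gripper_force: 33.3
```

Call:
{"name": "jog_arm", "arguments": {
  "motion": [0, 0, 0.008, 0, 0, 0, 0.015, 0, 0, 0, 0.022, 0, 0, 0, 0.028, 0, 0, 0, 0.033, 0, 0, 0, 0.033, 0, 0, 0, 0.033, 0, 0, 0, 0.033, 0]
}}

```text
t: 25.45
tcp_pos: [605.1, 253.7, 32.9]
orientation: [3.141, -0.0, 0.396]
force: [0.3, -0.1, -1.8]
opening: 0.717
gripper_force: 33.3
```

Call:
{"name": "jog_arm", "arguments": {
  "motion": [0, 0, 0.002, 0, 0, 0, 0.004, 0, 0, 0, 0.006, 0, 0, 0, 0.006, 0, 0, 0, 0.006, 0, 0, 0, 0.006, 0, 0, 0, 0.006, 0, 0, 0, 0.006, 0]
}}

```text
t: 26.25
tcp_pos: [605.0, 253.7, 31.6]
orientation: [3.142, 0.0, 0.396]
force: [-0.4, -0.3, -1.0]
opening: 0.72
gripper_force: 33.3
```

Call:
{"name": "jog_arm", "arguments": {
  "motion": [0, 0, 0.002, 0, 0, 0, 0.004, 0, 0, 0, 0.006, 0, 0, 0, 0.006, 0, 0, 0, 0.006, 0, 0, 0, 0.006, 0, 0, 0, 0.006, 0, 0, 0, 0.006, 0]
}}

```text
t: 27.05
tcp_pos: [605.1, 253.8, 31.3]
orientation: [3.141, -0.001, 0.396]
force: [-1.5, -1.4, 5.2]
opening: 0.718
gripper_force: 34.0
```

Seated (contact at the predicted height). Releasing, then on to the full round tray.

Call:
{"name": "jog_arm", "arguments": {
  "motion": [0, 0, 0, 0, 0, 0, 0, 0, 0, 0, 0, 0, 0, 0, 0, 0, 0, 0, 0, 0, 0, 0, 0, 0, 0, 0, 0, 0, 0, 0, 0, 0],
  "fingers": -0.8
}}

```text
t: 27.85
tcp_pos: [605.0, 253.8, 30.4]
orientation: [3.142, 0.0, 0.396]
force: [-0.7, 0.1, 0.3]
opening: 0.9
gripper_force: 0.0
```

Call:
{"name": "jog_arm", "arguments": {
  "motion": [0, 0, -0.1, 0, 0, 0, -0.2, 0, 0, 0, -0.35, 0, 0, 0, -0.5, 0, 0, 0, -0.5, 0, 0, 0, -0.5, 0, 0, 0, -0.5, 0, 0, 0, -0.5, 0]
}}

```text
t: 28.65
tcp_pos: [604.1, 253.5, 128.9]
orientation: [-3.141, 0.003, 0.396]
force: [0.9, -0.4, -0.3]
opening: 0.901
gripper_force: 0.0
```

```bash
python3 -c "
from h import *
seat('s','d',(597.5,254,.39),64)
trayfit('r','d',31,(434,268.9,-1.36));trayfit('s','d',31,(449,32,-2.15))
for z in (9,): 
  W=cloud(load('d')); print(fit(pts(W,(434,268),9,34),'r',(434,268,-1.36)),fit(pts(W,(449,32),9,34),'s',(449,32,-2.15)))
go([(436,266,130,100.5),(450,28,130,57)])"
```

```text
scene tray 459 [597.8 253.6] 20.0 3.49
rim plane tilt deg [-0.14  0.19] h 63.3 152
scene bin 313 [595.9 256.8] 23.1
tray 756 [434.  268.7] -78.3 1.05
tray 534 [449.3  31.5] -123.1 3.06
(array([434.01718809, 268.63847181,  -1.36879213]), np.float64(1.0580153290721257)) (array([449.14177137,  32.26876966,  -2.13279954]), np.float64(4.001562337044301))
at [604.2 253.5 129. ] [-1.80e+02  1.00e-01  2.27e+01] t 28.7 op 0.901 j6 3.02
   [-0.628, -0.319, -0.0042, -0.3611] -> [463.7 263.9 129.8] n50 2.8
   [0.0047, -0.1388, -0.0008, -0.0712] -> [436. 266. 130.] n50 0.6
   [-0.975, -0.122, -0.0, 0.1992] -> [447.5  69.8 130. ] n50 3.9
   [-0.1837, 0.1007, -0.0, 0.0425] -> [450.  28. 130.] n50 0.8
```

```bash
python3 -c "
from h import *
go([(520,130,125,40),(447.6,23.8,125,56.9),(447.6,23.8,28,56.9)])"
```

```text
at [604.2 253.5 129. ] [-1.80e+02  1.00e-01  2.27e+01] t 28.7 op 0.901 j6 3.02
   [-0.6266, 0.4074, 0.02, -0.0962] -> [520. 130. 125.] n50 3.0
   [-0.6186, 0.1741, -0.0, -0.0939] -> [447.6  23.8 125. ] n50 2.6
   [0.0, -0.0, 0.485, -0.0] -> [447.6  23.8  28. ] n50 1.9
```

Call:
{"name": "jog_arm", "arguments": {
  "motion": [-0.16, 0.1, 0.02, -0.03, -0.32, 0.2, 0.02, -0.06, -0.48, 0.3, 0.02, -0.09, -0.627, 0.407, 0.02, -0.096, -0.627, 0.407, 0.02, -0.096, -0.627, 0.407, 0.02, -0.096, -0.627, 0.407, 0.02, -0.096, -0.627, 0.407, 0.02, -0.096]
}}

```text
t: 29.5
tcp_pos: [521.4, 131.1, 126.3]
orientation: [3.141, -0.0, 0.698]
force: [-0.3, -0.4, -0.1]
opening: 0.903
gripper_force: 0.0
```

Call:
{"name": "jog_arm", "arguments": {
  "motion": [-0.16, 0.045, 0, -0.03, -0.32, 0.09, 0, -0.06, -0.48, 0.13, 0, -0.094, -0.619, 0.174, 0, -0.094, -0.619, 0.174, 0, -0.094, -0.619, 0.174, 0, -0.094, -0.619, 0.174, 0, -0.094, -0.619, 0.174, 0, -0.094]
}}

```text
t: 30.3
tcp_pos: [449.0, 24.9, 126.5]
orientation: [3.141, -0.0, 0.994]
force: [-0.7, 0.1, 0.1]
opening: 0.903
gripper_force: 0.0
```

```bash
python3 -c "
from h import *
go([(447.6,23.8,28,56.9)])"
```

```text
at [449.   24.9 126.5] [180.  -0.  57.] t 30.3 op 0.903 j6 2.02
   [-0.0081, -0.0028, 0.4923, 0.0004] -> [447.6  23.8  28. ] n50 2.0
```

Call:
{"name": "jog_arm", "arguments": {
  "motion": [-0.006, -0.002, 0.12, 0, -0.006, -0.002, 0.24, 0, -0.006, -0.002, 0.36, 0, -0.006, -0.002, 0.45, 0, -0.006, -0.002, 0.49, 0, -0.006, -0.002, 0.49, 0, -0.006, -0.002, 0.49, 0, -0.006, -0.002, 0.49, 0]
}}

```text
t: 31.1
tcp_pos: [448.3, 23.3, 29.4]
orientation: [3.14, -0.001, 0.993]
force: [0.5, 1.1, 0.5]
opening: 0.9
gripper_force: 0.0
```

Call:
{"name": "jog_arm", "arguments": {
  "motion": [0, 0, 0.03, 0, 0, 0, 0.06, 0, 0, 0, 0.09, 0, 0, 0, 0.12, 0, 0, 0, 0.145, 0, 0, 0, 0.145, 0, 0, 0, 0.145, 0, 0, 0, 0.145, 0]
}}

```text
t: 31.9
tcp_pos: [447.4, 23.3, -0.4]
orientation: [3.141, -0.0, 0.993]
force: [-0.5, 0.1, -0.3]
opening: 0.902
gripper_force: 0.0
```

Call:
{"name": "jog_arm", "arguments": {
  "motion": [0, 0, 0, 0, 0, 0, 0, 0, 0, 0, 0, 0, 0, 0, 0, 0, 0, 0, 0, 0, 0, 0, 0, 0, 0, 0, 0, 0, 0, 0, 0, 0],
  "fingers": 0.2
}}

```text
t: 32.7
tcp_pos: [447.5, 23.3, -0.2]
orientation: [3.141, -0.0, 0.993]
force: [-1.5, -0.1, 5.8]
opening: 0.719
gripper_force: 33.5
```

```bash
python3 -c "
from h import *
a=np.radians(22.7)
x,y=np.array([599.4,251.2])+6*np.array([np.cos(a),np.sin(a)]);print(x,y)
go([(447.6,23.8,125,56.9),(490,90,125,105),(550,170,125,155),(x,y,125,202.7)])"
```

```text
604.9352285367374 253.5154362539459
at [ 4.475e+02  2.330e+01 -2.000e-01] [180.   -0.   56.9] t 32.7 op 0.719 j6 2.02
   [0.0024, -0.0007, -0.6259, -0.0001] -> [447.6  23.8 125. ] n50 2.5
   [0.3931, -0.0032, -0.0, -0.2672] -> [490.  90. 125.] n50 1.6
   [0.3087, 0.3933, -0.0, -0.2778] -> [550. 170. 125.] n50 2.0
   [-0.0725, 0.4945, -0.0, -0.265] -> [604.9 253.5 125. ] n50 2.0
```

Call:
{"name": "jog_arm", "arguments": {
  "motion": [0, 0, -0.04, 0, 0, 0, -0.12, 0, 0, 0, -0.22, 0, 0, 0, -0.33, 0, 0, 0, -0.44, 0, 0, 0, -0.53, 0, 0, 0, -0.6, 0, 0, 0, -0.62, 0]
}}

```text
t: 33.5
tcp_pos: [448.1, 23.2, 125.0]
orientation: [3.139, -0.001, 0.993]
force: [0.4, 0.5, -1.9]
opening: 0.716
gripper_force: 33.8
```

Call:
{"name": "jog_arm", "arguments": {
  "motion": [0.03, 0, 0, -0.02, 0.08, 0, 0, -0.055, 0.14, 0, 0, -0.095, 0.2, 0, 0, -0.135, 0.26, 0, 0, -0.175, 0.32, 0, 0, -0.215, 0.37, 0, 0, -0.25, 0.393, 0, 0, -0.267]
}}

```text
t: 34.3
tcp_pos: [490.0, 89.8, 122.6]
orientation: [-3.14, -0.0, 1.836]
force: [-0.3, 0.3, -1.6]
opening: 0.721
gripper_force: 33.7
```

Call:
{"name": "jog_arm", "arguments": {
  "motion": [0.03, 0.04, 0, -0.03, 0.07, 0.09, 0, -0.065, 0.11, 0.145, 0, -0.1, 0.16, 0.2, 0, -0.14, 0.2, 0.26, 0, -0.18, 0.25, 0.32, 0, -0.22, 0.29, 0.37, 0, -0.26, 0.309, 0.393, 0, -0.278]
}}

```text
t: 35.1
tcp_pos: [550.2, 169.8, 122.3]
orientation: [-3.141, -0.001, 2.709]
force: [-0.6, 0.3, -1.6]
opening: 0.719
gripper_force: 33.7
```

```bash
python3 -c "
from h import *
go([(604.9,253.5,110,202.7)])"
```

```text
at [550.2 169.8 122.3] [-1.800e+02 -1.000e-01  1.552e+02] t 35.1 op 0.719 j6 0.59
   [-0.0731, 0.4944, 0.0616, -0.2637] -> [604.9 253.5 110. ] n50 2.0
```

Call:
{"name": "jog_arm", "arguments": {
  "motion": [-0.01, 0.05, 0.005, -0.03, -0.02, 0.12, 0.015, -0.065, -0.03, 0.2, 0.025, -0.11, -0.04, 0.28, 0.035, -0.15, -0.05, 0.36, 0.045, -0.19, -0.06, 0.43, 0.055, -0.23, -0.073, 0.494, 0.06, -0.264, -0.073, 0.494, 0.06, -0.264]
}}

```text
t: 35.9
tcp_pos: [605.2, 253.4, 109.9]
orientation: [3.141, -0.001, -2.747]
force: [-0.0, -0.0, -2.6]
opening: 0.718
gripper_force: 33.7
```

```bash
python3 - <<'E'
from h import *
s=telemetry.sense();z=s['tcp_pos'][2]
c=grab('scene','e'); trayfit('s','e',z+31,(597,255,.39))
cv2.imwrite('pics/e.png',cv2.resize(c['image'][150:260,215:335],None,fx=6,fy=5.4,interpolation=cv2.INTER_CUBIC))
W=cloud(c);P=pts(W,(598,254),50,66);x,f=fit(P,'s',(598,254,.39));print('lower',len(P),x,f)
go([(604.9,253.5,72,202.7)])
E
```

```text
tray 417 [596.  252.8] 23.0 20.69
lower 428 [5.98467107e+02 2.53809452e+02 3.71425918e-01] 3.378054324351835
at [604.7 252.6 110. ] [-1.800e+02 -1.000e-01 -1.576e+02] t 35.95 op 0.72 j6 -0.12
   [-0.0028, 0.0035, 0.1902, -0.0016] -> [604.9 253.5  72. ] n50 0.8
```

View pics/e.png

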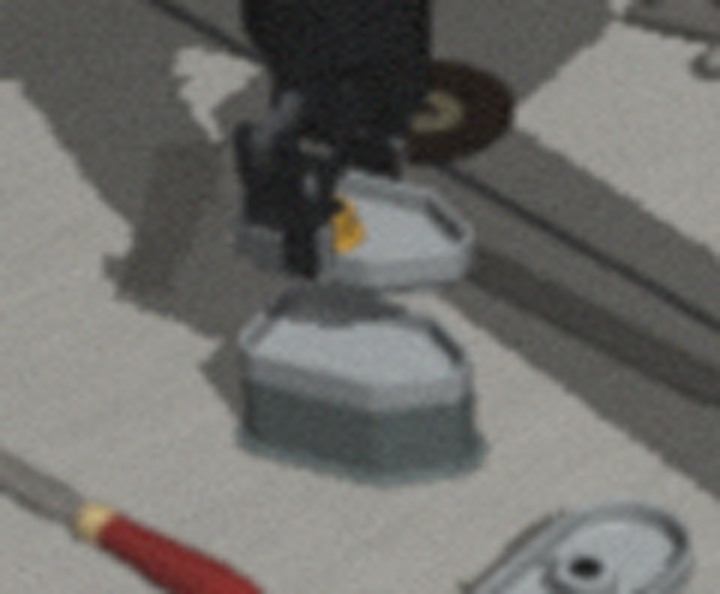

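The tray with its bush is aligned above the seated empty tray (bush at (345,225), spouts both right). Lowering.

Call:
{"name": "jog_arm", "arguments": {
  "motion": [-0.003, 0.005, 0.03, 0, -0.003, 0.005, 0.07, 0, -0.003, 0.005, 0.11, 0, -0.003, 0.005, 0.15, 0, -0.003, 0.005, 0.18, 0, -0.003, 0.005, 0.19, 0, -0.003, 0.005, 0.19, 0, -0.003, 0.005, 0.19, 0]
}}

```text
t: 36.75
tcp_pos: [605.6, 253.7, 73.7]
orientation: [-3.141, 0.0, -2.749]
force: [-0.4, 0.1, 0.1]
opening: 0.726
gripper_force: 33.7
```

```bash
python3 -c "
from h import *
go([(605.1,253.8,58,202.7)])"
```

```text
at [605.6 253.7  73.7] [-180.     0.  -157.5] t 36.75 op 0.726 j6 -0.12
   [0.002, 0.0014, 0.0785, -0.0011] -> [605.1 253.8  58. ] n50 0.3
```

Call:
{"name": "jog_arm", "arguments": {
  "motion": [0.002, 0.001, 0.015, -0.001, 0.002, 0.001, 0.03, -0.001, 0.002, 0.001, 0.04, -0.001, 0.002, 0.001, 0.05, -0.001, 0.002, 0.001, 0.06, -0.001, 0.002, 0.001, 0.07, -0.001, 0.002, 0.001, 0.078, -0.001, 0.002, 0.001, 0.078, -0.001]
}}

```text
t: 37.55
tcp_pos: [604.7, 253.6, 57.5]
orientation: [-3.142, -0.001, -2.746]
force: [-0.1, -0.6, -1.4]
opening: 0.716
gripper_force: 33.7
```

Call:
{"name": "jog_arm", "arguments": {
  "motion": [0, 0, 0.007, 0, 0, 0, 0.014, 0, 0, 0, 0.02, 0, 0, 0, 0.025, 0, 0, 0, 0.03, 0, 0, 0, 0.03, 0, 0, 0, 0.03, 0, 0, 0, 0.03, 0]
}}

```text
t: 38.35
tcp_pos: [604.9, 253.7, 51.9]
orientation: [-3.142, 0.0, -2.746]
force: [-0.1, -0.5, -2.8]
opening: 0.717
gripper_force: 33.7
```

Call:
{"name": "jog_arm", "arguments": {
  "motion": [0, 0, 0.002, 0, 0, 0, 0.004, 0, 0, 0, 0.006, 0, 0, 0, 0.008, 0, 0, 0, 0.008, 0, 0, 0, 0.008, 0, 0, 0, 0.008, 0, 0, 0, 0.008, 0]
}}

```text
t: 39.15
tcp_pos: [604.9, 253.7, 50.5]
orientation: [-3.141, 0.0, -2.746]
force: [-1.1, -0.4, 2.3]
opening: 0.718
gripper_force: 34.1
```

Contact at the predicted 50.5; release, rise, check.

Call:
{"name": "jog_arm", "arguments": {
  "motion": [0, 0, 0, 0, 0, 0, 0, 0, 0, 0, 0, 0, 0, 0, 0, 0, 0, 0, 0, 0, 0, 0, 0, 0, 0, 0, 0, 0, 0, 0, 0, 0],
  "fingers": -0.8
}}

```text
t: 39.95
tcp_pos: [604.9, 253.7, 50.2]
orientation: [-3.142, -0.0, -2.746]
force: [-0.2, 0.2, 0.9]
opening: 0.902
gripper_force: 0.0
```

Call:
{"name": "jog_arm", "arguments": {
  "motion": [0, 0, -0.1, 0, 0, 0, -0.2, 0, 0, 0, -0.35, 0, 0, 0, -0.45, 0, 0, 0, -0.45, 0, 0, 0, -0.45, 0, 0, 0, -0.45, 0, 0, 0, -0.45, 0]
}}

```text
t: 40.75
tcp_pos: [604.0, 253.4, 138.6]
orientation: [3.141, -0.003, -2.746]
force: [0.1, 0.1, -0.3]
opening: 0.904
gripper_force: 0.0
```

```bash
python3 -c "
from h import *
seat('s','f',(597.5,254,.39),82)
go([(435,267.5,128,161),(435,267.5,128,101.3)])"
```

```text
scene tray 495 [597.2 253.4] 20.5 3.34
rim plane tilt deg [-0.24  0.25] h 81.5 198
scene bin 316 [595.5 256.6] 23.0
at [604.1 253.4 138.7] [ 1.800e+02 -1.000e-01 -1.573e+02] t 40.8 op 0.898 j6 -0.12
   [0.7529, 0.3909, 0.0537, 0.2316] -> [435.  267.5 128. ] n50 3.4
   [0.0, 0.0, -0.0, 0.3317] -> [435.  267.5 128. ] n50 0.0
```

Call:
{"name": "jog_arm", "arguments": {
  "motion": [0.2, 0.1, 0.05, 0.04, 0.4, 0.2, 0.05, 0.08, 0.6, 0.3, 0.05, 0.12, 0.75, 0.39, 0.05, 0.16, 0.75, 0.39, 0.05, 0.2, 0.75, 0.39, 0.05, 0.24, 0.75, 0.39, 0.05, 0.28, 0.75, 0.39, 0.05, 0.32]
}}

```text
t: 41.6
tcp_pos: [435.9, 267.7, 129.7]
orientation: [-3.141, -0.0, 2.527]
force: [-0.6, 0.1, -0.2]
opening: 0.897
gripper_force: 0.0
```

```bash
python3 -c "
from h import *
go([(436,265.7,28,101.2)])"
```

```text
at [435.9 267.7 129.7] [-180.    -0.   144.8] t 41.6 op 0.897 j6 1.01
   [-0.0062, -0.0079, 0.5087, 0.2422] -> [436.  265.7  28. ] n50 2.0
```

Call:
{"name": "jog_arm", "arguments": {
  "motion": [-0.006, -0.008, 0.04, 0.04, -0.006, -0.008, 0.1, 0.08, -0.006, -0.008, 0.16, 0.12, -0.006, -0.008, 0.22, 0.16, -0.006, -0.008, 0.3, 0.2, -0.006, -0.008, 0.4, 0.242, -0.006, -0.008, 0.505, 0.242, -0.006, -0.008, 0.505, 0.242]
}}

```text
t: 42.4
tcp_pos: [433.8, 264.6, 26.3]
orientation: [-3.135, 0.001, 1.772]
force: [-1.0, 0.3, 0.2]
opening: 0.895
gripper_force: 0.0
```

```bash
python3 - <<'E'
from h import *
c=grab('scene','g'); cv2.imwrite('pics/g.png',cv2.resize(c['image'][200:300,250:370],None,fx=6,fy=6,interpolation=cv2.INTER_CUBIC))
trayfit('r','g',31,(434,268.5,-1.37))
go([(436,265.7,-.5,101.2)])
E
```

```text
tray 671 [434.1 270.7] -76.1 6.78
at [434.8 265.1  27.8] [-1.798e+02  1.000e-01  1.015e+02] t 42.45 op 0.901 j6 1.76
   [0.0019, 0.0068, 0.1413, 0.0019] -> [436.  265.7  -0.5] n50 0.6
```

View pics/g.png

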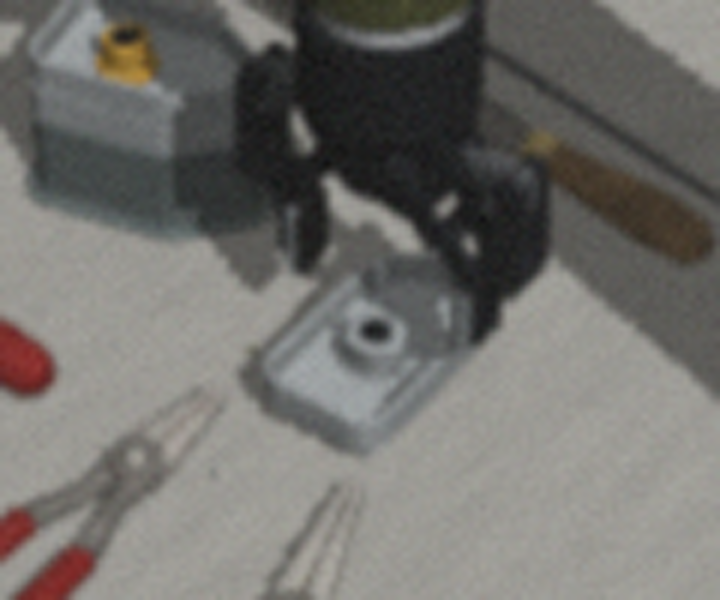

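The fingers at (305,260) and (480,330) straddle the tray, with the pliers clear. The spout stack looks right, bush standing.

Call:
{"name": "jog_arm", "arguments": {
  "motion": [0.002, 0.007, 0.03, 0.002, 0.002, 0.007, 0.06, 0.002, 0.002, 0.007, 0.09, 0.002, 0.002, 0.007, 0.12, 0.002, 0.002, 0.007, 0.145, 0.002, 0.002, 0.007, 0.145, 0.002, 0.002, 0.007, 0.145, 0.002, 0.002, 0.007, 0.145, 0.002]
}}

```text
t: 43.25
tcp_pos: [438.0, 266.5, 0.4]
orientation: [3.141, 0.0, 1.766]
force: [0.3, 0.3, 0.0]
opening: 0.902
gripper_force: 0.0
```

```bash
python3 -c "
from h import *
go([(436,265.7,-.5,101.2)])"
```

```text
at [4.380e+02 2.665e+02 4.000e-01] [180.    0.  101.2] t 43.25 op 0.902 j6 1.77
   [-0.0022, -0.0106, 0.0047, -0.0002] -> [436.  265.7  -0.5] n50 0.0
```

Call:
{"name": "jog_arm", "arguments": {
  "motion": [-0.002, -0.01, 0.004, 0, -0.002, -0.01, 0.004, 0, -0.002, -0.01, 0.004, 0, -0.002, -0.01, 0.004, 0, -0.002, -0.01, 0.004, 0, -0.002, -0.01, 0.004, 0, -0.002, -0.01, 0.004, 0, -0.002, -0.01, 0.004, 0],
  "fingers": 0.2
}}

```text
t: 44.05
tcp_pos: [436.0, 265.7, -0.2]
orientation: [3.141, 0.0, 1.766]
force: [-0.1, -0.9, 6.1]
opening: 0.719
gripper_force: 33.9
```

Call:
{"name": "jog_arm", "arguments": {
  "motion": [0, 0, -0.04, 0, 0, 0, -0.12, 0, 0, 0, -0.22, 0, 0, 0, -0.33, 0, 0, 0, -0.44, 0, 0, 0, -0.55, 0, 0, 0, -0.65, 0, 0, 0, -0.67, 0]
}}

```text
t: 44.85
tcp_pos: [437.2, 266.2, 135.7]
orientation: [3.138, -0.001, 1.766]
force: [0.3, 0.1, -1.3]
opening: 0.717
gripper_force: 33.3
```

```bash
python3 -c "
from h import *
go([(455,100,130,130),(490,-60,130,165),(643,-226.5,130,204.6)])"
```

```text
at [437.2 266.2 135.7] [179.8  -0.  101.2] t 44.85 op 0.717 j6 1.77
   [-0.8327, -0.0734, 0.0286, -0.1602] -> [455. 100. 130.] n50 3.3
   [-0.7253, -0.3802, -0.0, -0.1944] -> [490. -60. 130.] n50 3.3
   [-0.9544, -0.6061, -0.0, -0.22] -> [ 643.  -226.5  130. ] n50 4.5
```

Call:
{"name": "jog_arm", "arguments": {
  "motion": [-0.06, 0, 0, -0.01, -0.16, -0.01, 0.01, -0.03, -0.28, -0.02, 0.01, -0.05, -0.4, -0.03, 0.02, -0.08, -0.53, -0.04, 0.02, -0.1, -0.66, -0.05, 0.03, -0.13, -0.78, -0.07, 0.03, -0.15, -0.833, -0.073, 0.03, -0.16]
}}

```text
t: 45.65
tcp_pos: [452.9, 97.6, 126.3]
orientation: [-3.14, -0.001, 2.268]
force: [1.0, 0.1, -1.9]
opening: 0.721
gripper_force: 33.3
```

Call:
{"name": "jog_arm", "arguments": {
  "motion": [-0.07, -0.04, 0, -0.02, -0.16, -0.08, 0, -0.04, -0.26, -0.13, 0, -0.07, -0.36, -0.19, 0, -0.1, -0.47, -0.25, 0, -0.13, -0.58, -0.3, 0, -0.155, -0.68, -0.355, 0, -0.18, -0.725, -0.38, 0, -0.194]
}}

```text
t: 46.45
tcp_pos: [488.6, -62.2, 126.4]
orientation: [-3.141, -0.001, 2.879]
force: [1.1, -0.7, -1.4]
opening: 0.716
gripper_force: 33.3
```

```bash
python3 -c "
from h import *
go([(643.2,-226.9,115,204.6)])"
```

```text
at [488.6 -62.2 126.4] [-1.800e+02 -1.000e-01  1.649e+02] t 46.45 op 0.716 j6 -0.03
   [-0.9606, -0.5943, 0.0569, -0.2204] -> [ 643.2 -226.9  115. ] n50 4.5
```

Call:
{"name": "jog_arm", "arguments": {
  "motion": [-0.1, -0.06, 0, -0.025, -0.22, -0.14, 0.01, -0.05, -0.35, -0.22, 0.02, -0.08, -0.49, -0.3, 0.03, -0.11, -0.63, -0.39, 0.04, -0.14, -0.77, -0.48, 0.05, -0.18, -0.9, -0.56, 0.055, -0.21, -0.96, -0.594, 0.055, -0.22]
}}

```text
t: 47.25
tcp_pos: [643.9, -227.4, 114.2]
orientation: [3.141, -0.001, -2.713]
force: [-0.1, 0.1, -1.7]
opening: 0.716
gripper_force: 33.3
```

Call:
{"name": "jog_arm", "arguments": {
  "motion": [0, 0, 0, 0, 0, 0, 0, 0, 0, 0, 0, 0, 0, 0, 0, 0, 0, 0, 0, 0, 0, 0, 0, 0, 0, 0, 0, 0, 0, 0, 0, 0]
}}

```text
t: 48.05
tcp_pos: [643.1, -225.2, 116.6]
orientation: [-3.141, 0.0, -2.714]
force: [-0.6, 0.4, -2.4]
opening: 0.716
gripper_force: 33.4
```

```bash
python3 - <<'E'
from h import *
s=telemetry.sense();z=s['tcp_pos'][2]
c=grab('scene','k'); trayfit('r','k',z+31,(642,-224.5,.42))
cv2.imwrite('pics/k.png',cv2.resize(c['image'][90:190,320:430],None,fx=6,fy=6,interpolation=cv2.INTER_CUBIC))
W=cloud(c);P=pts(W,(642,-225.5),50,66);x,f=fit(P,'r',(642,-225.5,.42));print('lower',len(P),x,np.degrees(x[2]),f)
go([(643.3,-227.1,74,204.6)])
E
```

```text
tray 222 [ 641.3 -223.5] 24.9 14.81
lower 310 [ 6.41819937e+02 -2.26092639e+02  4.36748495e-01] 25.023845459063544 7.406517309547391
at [ 643.1 -225.3  116.6] [-180.     0.  -155.5] t 48.1 op 0.716 j6 -0.88
   [0.0029, -0.0088, 0.2131, -0.0006] -> [ 643.3 -227.1   74. ] n50 0.9
```

View pics/k.png

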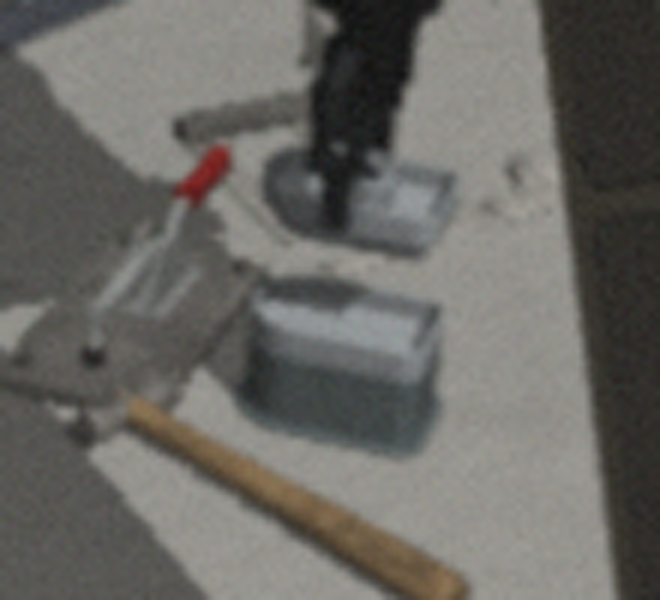

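The tray is aligned over the round stack with both round ends to the left. Lowering.

Call:
{"name": "jog_arm", "arguments": {
  "motion": [0.003, -0.009, 0.03, 0, 0.003, -0.009, 0.07, 0, 0.003, -0.009, 0.11, 0, 0.003, -0.009, 0.15, 0, 0.003, -0.009, 0.19, 0, 0.003, -0.009, 0.21, 0, 0.003, -0.009, 0.21, 0, 0.003, -0.009, 0.21, 0]
}}

```text
t: 48.9
tcp_pos: [643.4, -227.2, 74.5]
orientation: [-3.141, 0.0, -2.714]
force: [-0.4, -0.2, -1.6]
opening: 0.717
gripper_force: 33.4
```

```bash
python3 -c "
from h import *
go([(643.3,-227.2,58,204.6)])"
```

```text
at [ 643.4 -227.2   74.5] [-180.     0.  -155.5] t 48.9 op 0.717 j6 -0.88
   [0.0004, 0.0001, 0.0827, -0.0006] -> [ 643.3 -227.2   58. ] n50 0.3
```

Call:
{"name": "jog_arm", "arguments": {
  "motion": [0, 0, 0.015, 0, 0, 0, 0.03, 0, 0, 0, 0.045, 0, 0, 0, 0.055, 0, 0, 0, 0.065, 0, 0, 0, 0.075, 0, 0, 0, 0.083, 0, 0, 0, 0.083, 0]
}}

```text
t: 49.7
tcp_pos: [643.1, -227.1, 57.6]
orientation: [3.141, -0.0, -2.714]
force: [-0.6, -0.2, -0.9]
opening: 0.718
gripper_force: 33.4
```

Call:
{"name": "jog_arm", "arguments": {
  "motion": [0, 0, 0.007, 0, 0, 0, 0.014, 0, 0, 0, 0.02, 0, 0, 0, 0.025, 0, 0, 0, 0.03, 0, 0, 0, 0.03, 0, 0, 0, 0.03, 0, 0, 0, 0.03, 0]
}}

```text
t: 50.5
tcp_pos: [643.4, -227.2, 52.0]
orientation: [-3.141, 0.0, -2.714]
force: [0.3, 0.1, -1.1]
opening: 0.716
gripper_force: 33.4
```

Call:
{"name": "jog_arm", "arguments": {
  "motion": [0, 0, 0.002, 0, 0, 0, 0.004, 0, 0, 0, 0.006, 0, 0, 0, 0.008, 0, 0, 0, 0.008, 0, 0, 0, 0.008, 0, 0, 0, 0.008, 0, 0, 0, 0.008, 0]
}}

```text
t: 51.3
tcp_pos: [643.3, -227.2, 50.5]
orientation: [-3.141, 0.0, -2.714]
force: [-0.7, -0.2, -0.2]
opening: 0.72
gripper_force: 33.5
```

Call:
{"name": "jog_arm", "arguments": {
  "motion": [0, 0, 0.003, 0, 0, 0, 0.004, 0, 0, 0, 0.004, 0, 0, 0, 0.004, 0, 0, 0, 0.004, 0, 0, 0, 0.004, 0, 0, 0, 0.004, 0, 0, 0, 0.004, 0]
}}

```text
t: 52.1
tcp_pos: [643.4, -227.2, 50.4]
orientation: [-3.141, 0.0, -2.714]
force: [-2.8, 0.6, 4.9]
opening: 0.713
gripper_force: 34.1
```

Call:
{"name": "jog_arm", "arguments": {
  "motion": [0, 0, 0, 0, 0, 0, 0, 0, 0, 0, 0, 0, 0, 0, 0, 0, 0, 0, 0, 0, 0, 0, 0, 0, 0, 0, 0, 0, 0, 0, 0, 0],
  "fingers": -0.8
}}

```text
t: 52.9
tcp_pos: [643.3, -227.2, 49.5]
orientation: [-3.141, -0.0, -2.714]
force: [-0.0, -0.2, 1.3]
opening: 0.901
gripper_force: 0.0
```

Call:
{"name": "jog_arm", "arguments": {
  "motion": [0, 0, -0.1, 0, 0, 0, -0.2, 0, 0, 0, -0.35, 0, 0, 0, -0.5, 0, 0, 0, -0.7, 0, 0, 0, -0.7, 0, 0, 0, -0.7, 0, 0, 0, -0.7, 0]
}}

```text
t: 53.7
tcp_pos: [642.7, -226.9, 188.3]
orientation: [3.14, -0.001, -2.714]
force: [0.1, -0.3, -0.3]
opening: 0.898
gripper_force: 0.0
```

```bash
python3 - <<'E'
from h import *
seat('r','m',(642,-225,.42),82); seat('s','n',(597.5,254,.37),82)
c=load('n'); cv2.imwrite('pics/n.png',cv2.resize(c['image'][90:270,220:440],None,fx=3.5,fy=3.3,interpolation=cv2.INTER_CUBIC))
E
```

```text
scene tray 350 [ 640.8 -226.6] 23.6 6.84
rim plane tilt deg [-0.12 -0.42] h 81.8 141
scene bin 241 [ 639.1 -221.3] 24.6
scene tray 500 [597.1 253.1] 21.3 3.28
rim plane tilt deg [0.83 0.21] h 81.7 188
scene bin 314 [594.5 256.6] 22.2
```

View pics/n.png

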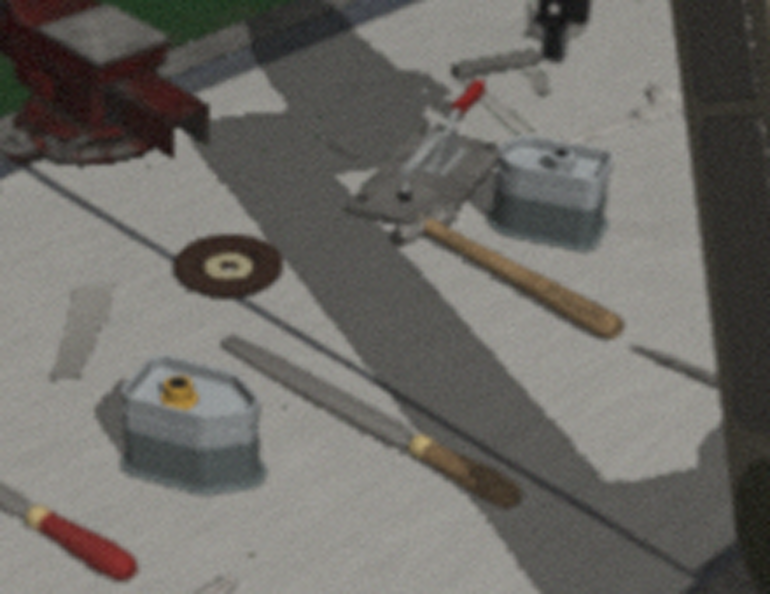

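Both stacks are nested and level, with rims at about 82 mm as expected. The bush at (180,390) and the nut at (557,157) are still in their trays.

```bash
python3 -c "
from h import *
print(finish_job())"
```

```text
the job is handed in; nothing more can be done
None
```

I put all four trays back, empty tray first and full tray on top in each matching bin. Both stacks measured level at full nesting height, the nut and bush are still in their trays, and the job was handed in at about 54 s of the 125 s allowed.

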